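# Weigh the sample bottle on the spring balance

### The job

Weigh the bottle that has a wire loop: hang it by its loop on the hook of the spring balance, lowering it slowly and gently until the spring carries all of its weight before you let go, so that the pointer neither jumps nor bounces and the spring is never overstretched. When it hangs free and still, slide the cursor on the rule level with the pointer to mark the reading, and leave the other things on the bench where they are.

Things in the scene. Friction and masses are not known exactly. Their poses are not given: they have to be found in the camera images.
- sample: bottle to weigh: rectangular, white, 88 (x) x 40 (y) mm, flat sides up to 62, round blue cap (diameter 32) on its middle from 66 to 84, a steel wire loop upright on the cap. Origin under its centre, z up, x = direction of the loop's hole (the loop lies in the y-z plane). Unknown filling: 100 to 450 g in all, centre of mass on the axis 30 to 40 mm up. Grip it across y, at an end
- loop_top (a point): centre of the wire at the top of the sample bottle's loop, 127 mm above the bottle's underside. The loop is a round ring of 4 mm wire, 30 mm inside diameter, centre 110 mm above the underside
- stand: spring balance on a fixed stand. Origin on the bench below the hook; the hook opens to -x, y left, z up. Base plate 12 mm thick, x -70 to 130, y -140 to 80; rod (diameter 12, to z 570) at x 75, y 0; the scale's clear sleeve (diameter 25, clamps 29) on the hook's axis, z 303 to 507; upright rule 24 wide at y -100, front face at x 0, to z 412
- hook (a joint): how far hook and pointer have come down, m; 0 without load, stop at 0.10. Linear spring, 55 N/m, starts to give at 0.1 N (full scale 5 N = 0.09 m), lightly damped: set free it bobs for 1 to 2 s. Guided: it moves only up and down and is stiff sideways
- hook_seat (a point): where the loop's wire centre lies when seated in the steel hook (moves with it; 249.5 mm up without load). J of 5 mm wire in the stand's x-z plane, centreline 4.5 mm below this point; shank 9 mm behind (+x), straight to 22 mm above; upturned leg 9 mm before (-x), leaning out to x -12 at its end, its top 12 mm above; 13 mm gap between. A collar (diameter 18) begins 27 mm above
- pointer_tip (a point): free end of the pointer, a thin dark rod (diameter 3) that goes from the hook's collar 80 mm to the stand's -y side, towards the rule; 30.5 mm above hook_seat, moves with the hook
- cursor (a joint): height of the cursor's mark over the unloaded pointer, m, positive up, from -0.11 to 0.06; friction of about 3 N holds it where it is left, it slides straight up and down the rule
- cursor_mark (a point): the mark of the black cursor on the rule: white line at its edge on the pointer's side, at mid height of the cursor (34 wide, 22 high)
- cursor_grip (a point): where to pinch the cursor's thumb tab: a black ribbed plate 10 mm wide (along the stand's y), 24 high, that sticks out 55 mm towards -x from the rule's face; this point lies 40 mm before the rule's face, at the height of the mark
- plain_bottle: the same rectangular white bottle with blue cap but without a loop, 88 x 40 x 84; origin at the centre of its underside
- mortar: white porcelain mortar, rim diameter 100, 55 high; origin under its centre
- pestle: white porcelain pestle lying on the bench, 120 long, 24 thick; origin under its middle
- petri_dish: glass dish, diameter 84, 15 high; origin under its centre
- weigh_boat: white open weighing tray, 80 x 80 x 20; origin under its centre
- amber_bottle: small amber round bottle, diameter 38, 85 high; origin under its centre
- meas_cylinder: glass measuring cylinder, foot diameter 66, tube diameter 28, 180 high; origin under its centre
- pen: purple pen lying on the bench, 140 long, 10 thick; origin under its middle
Mind the look-alikes: they are no part of the job. What is shaped like the sample but yellow is not meant.

How it is judged:
By the outcome, as a careful person would: the job done as asked, in the order asked, and still so for the second after the job is handed in, with the robot touching nothing.
It also fails if it takes over 67 s, if anything falls off the work surface, if the arm or the gripper's body presses on something with over 40 N, if the wrist force passes 120 N, or if a joint passes its speed limit or range.

### The arm

A 6-joint arm with a two-finger parallel gripper is mounted at the origin on the work surface. World frame = base frame: x ahead of the robot, y to its left, z up, the work surface at z = 0. Lengths are in m, angles in rad, forces in N, time in s.
With the tool pointing down it reaches from about 0.3 to 0.75 m from the base axis. Payload 8.5 kg.
Tool frame: the origin (TCP) lies on the centre line of the jaws, within the pads' length; the fingertips stand 8 mm ahead of it and the grasp point (between the pads) lies 11 mm behind it; z points along the fingers, y is the line along which they close (so a half turn about z gives the same grasp; the last joint's range is limited). The gripper opens to 85 mm and grips with 20 to 120 N. Pads are 22 mm wide; open, the fingers measure 114 mm over their backs; the gripper's body (76 mm by 85 mm) begins 54 mm behind the grasp point. The pads swing forward as they close: fully open they stand 13 mm farther back than shut.
Start: joints at [-0.215, 0.381, 1.297, -0, 1.464, -0.215], TCP at [0.55, 0, 0.239] pointing down, gripper open.
Joint ranges: [-3.11, 3.11], [-0.89, 2.33], [0.22, 2.48], [-1.42, 4.56], [0.17, 2.85], [-2.88, 2.88]. Speed limits (rad/s): [2.39, 2.39, 3.14, 3.14, 3.14, 3.14].

### API

Orientations are given as [roll, pitch, yaw] about the fixed x, y, z axes, in that order (R = Rz(yaw) Ry(pitch) Rx(roll)).
In Python, from rig import telemetry, optics, ctrl gives the robot as it stands.
- The arm moves only by the tool move_arm, never from a script. Its argument "targets" is a list of rows, each a list of 2 entries, a list of its own where there are three numbers: the shift along the tool's x, y, z in units of 25 mm (1.0 is 25 mm), then the turn, a rotation vector about the tool's x, y, z in units of 5 degrees (1.0 is 5 degrees). In form: [[[dx, dy, dz], [rx, ry, rz]], ...]. A call has 1 to 20 rows; each row shifts and turns the commanded pose from where the row before left it, along the tool's axes as they then stand; what a row does not reach is not made up. A row lasts 1/12 s, in which the tool goes at most 41.7 mm and 7.16 degrees, less where a joint would pass 70% of its speed; a pose out of reach is approached as far as the arm can. A call is refused whole if a number of a shift passes 1 or a number of a turn 1, either way. A call with a gripper value outside its range is refused whole. "hand" is the finger opening in mm, from 0 to 85.4, set as the call begins (left out, the last holds). The fingers move at their own pace and stop on an object; the grip force is fixed at half the most. Time passes only in rows, so rows that do not move let the fingers close. It gives the time, the measured TCP pose, the force, the opening and the grip force at its end, in the units of the state.
- telemetry.get_state(): the state, without advancing time (a new reading comes with each control period).
- optics.get_image(name): name is "scene" or "side" or "wrist"; returns the picture (400x640x3 uint8, red, green, blue); there is no depth.
- optics.camera_params(name): a dict with "K" (3x3 intrinsics, pixels), "origin" and "rotation" of the camera in the world. Camera axes: x right, y down, z forward; pixel columns grow to the right and rows downward; lengths in m; the calibration is good to about 2 mm. The wrist camera is an equidistant fisheye: a pixel r from the principal point sees the ray r / f radians off the axis. A picture is of the moment at which its call begins: read the wrist's pose just before it. camera_params takes no time and is no camera call; for the wrist camera it gives the pose at the moment of the call.
- ctrl.finish_job(): hands the job in; it is judged then, once.
The state is a dict: "time": time; "q": joint angles; "qd": joint speeds; "effort": joint torques, N m; "tool_pos": TCP position; "eef_rot": TCP orientation; "wrist_force": force on the tool from outside, world axes, zero at the start; "wrist_torque": the same for the moment, N m; "width": finger opening in m; "finger_force": force on a finger pad.
Only numpy, scipy, OpenCV 4.12 (cv2) and the standard library are available. Lean on these libraries where they do the work, as an engineer would, in place of code of your own. Each camera call takes 0.05 s, during which the arm holds its last target. There are 200 camera calls.

## Working session

There is one attempt and no reset: what is moved stays moved. The work goes in short steps, Python scripts to look and compute and a tool call to move; the robot and the scene stay as the last step left them, time stands still between calls to the robot, and variables do not carry over. Pictures are saved under pics/ and viewed, at most 10 in all, crops included, and the job is handed in when it is done.

Besides the shell and the picture viewer there is one more tool, called after "Call:" as name(argument=value, ...), one argument or row to a line, values as JSON. move_arm: Moves the arm, as the interface text tells. Its arguments: {"type":"object","properties":{"targets":{"type":"array"},"hand":{"type":"number"}},"required":["targets"]}

```bash
mkdir -p pics; ls
python3 - <<'E'
from rig import telemetry, optics, ctrl
import cv2,numpy as np
for n in ("scene","side"):
    im=optics.get_image(n); np.save(f"pics/{n}0.npy",im); cv2.imwrite(f"pics/{n}0.png",im[...,::-1])
    p=optics.camera_params(n); print(n,{k:np.round(v,4).tolist() if not isinstance(v,str) else v for k,v in p.items()})
s=telemetry.get_state(); print(s)
E
```

```text
pics
scene {'K': [[394.2692, 0.0, 318.8105], [0.0, 394.2692, 202.2129], [0.0, 0.0, 1.0]], 'origin': [0.8357, 0.5437, 1.0831], 'rotation': [-2.5383, -0.0097, 2.5937]}
side {'K': [[457.082, 0.0, 321.1452], [0.0, 457.082, 200.6213], [0.0, 0.0, 1.0]], 'origin': [-0.0758, -0.8056, 1.0406], 'rotation': [-2.2755, -0.0016, -0.5986]}
{'time': 0.1, 'q': array([-2.15263400e-01,  3.81141231e-01,  1.29812774e+00,  3.88862537e-06,
        1.46360856e+00, -2.15308865e-01]), 'qd': array([-0.00197556, -0.00080199, -0.00148365, -0.00143709, -0.00062516,
       -0.00059015]), 'effort': array([ 3.76895419e-03, -4.49219084e+01, -2.31655884e+01, -2.33104493e-04,
        3.63802450e-03,  7.57992581e-06]), 'tool_pos': array([5.49760904e-01, 7.10605180e-05, 2.38786044e-01]), 'eef_rot': array([-3.14033827e+00, -2.78289024e-04,  1.57084120e+00]), 'wrist_force': array([-0.92908374,  0.57235334,  0.23835059]), 'wrist_torque': array([0.02944815, 0.03732249, 0.02305818]), 'finger_force': 0.0, 'width': 0.08554959960520415}
```

View pics/scene0.png

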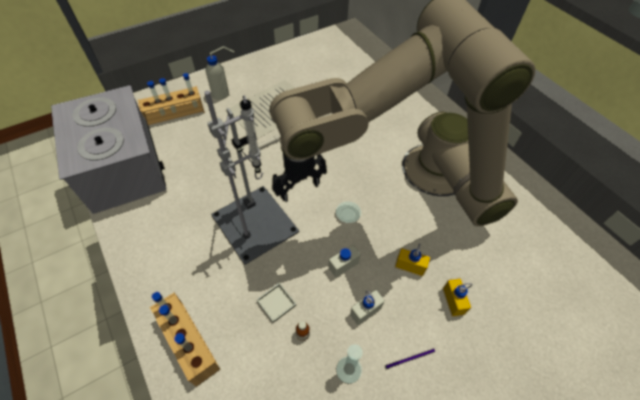

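View pics/side0.png

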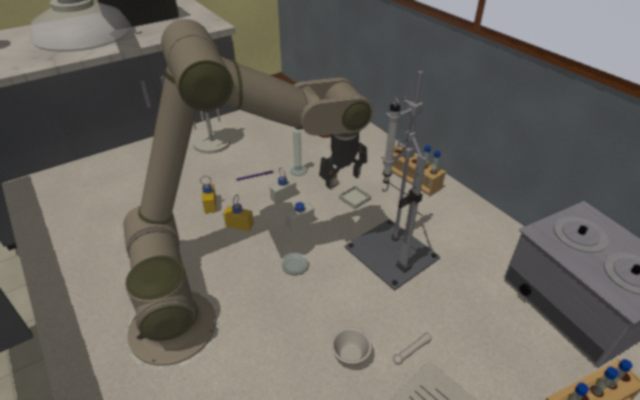

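The scene view shows two white bottles: one at (368,305) with something on its cap, and one at (343,260) without. Two yellow look-alikes stand at (413,258) and (457,295). The stand is at (255,220). The white bottle at (368,305) should be the sample, so I'll confirm it in an enlarged crop.

```bash
cat > h.py <<'E'
from rig import telemetry, optics, ctrl
import cv2,numpy as np
from scipy.spatial.transform import Rotation as R
def ray(n,px):
    p=optics.camera_params(n); K=np.array(p["K"]); d=np.linalg.inv(K)@np.array([px[0],px[1],1.])
    d=R.from_euler("xyz",p["rotation"]).as_matrix()@d
    return np.array(p["origin"]),d/np.linalg.norm(d)
def plane(n,px,z):
    o,d=ray(n,px); return o+d*(z-o[2])/d[2]
def tri(a,b,na="scene",nb="side"):
    o1,d1=ray(na,a);o2,d2=ray(nb,b)
    t=np.linalg.lstsq(np.c_[d1,-d2],o2-o1,rcond=None)[0]
    p,q=o1+d1*t[0],o2+d2*t[1]; return (p+q)/2,np.linalg.norm(p-q)
def proj(n,X):
    p=optics.camera_params(n); c=R.from_euler("xyz",p["rotation"]).as_matrix().T@(np.array(X)-p["origin"])
    u=np.array(p["K"])@c; return u[:2]/u[2]
E
python3 - <<'E'
from h import *
a=np.load("pics/scene0.npy");b=np.load("pics/side0.npy")
def crop(im,x,y,w,h,W,H): return cv2.resize(im[y:y+h,x:x+w],(W,H),interpolation=cv2.INTER_CUBIC)
top=np.hstack([crop(a,320,235,80,90,355,400-100),crop(b,260,160,80,67,355,300)])
bot=np.hstack([crop(a,200,90,110,95,355,300),crop(b,340,90,110,95,355,300)])
cv2.imwrite("pics/crop1.png",np.vstack([top,bot])[...,::-1])
for n,im in(("scene",a),("side",b)):
    hsv=cv2.cvtColor(im,cv2.COLOR_RGB2HSV)
    m=cv2.inRange(hsv,(105,120,40),(125,255,255))
    k,_,st,c=cv2.connectedComponentsWithStats(m)
    print(n,[(st[i].tolist(),c[i].round(1).tolist()) for i in range(1,k) if st[i,4]>15])
    # base plate: dark grey
    m=cv2.inRange(hsv,(0,0,30),(180,90,95))
    m=cv2.morphologyEx(m,cv2.MORPH_OPEN,np.ones((5,5)))
    k,l,st,c=cv2.connectedComponentsWithStats(m); 
    pt=(225,216) if n=="scene" else (370,250)
    i=l[pt[1],pt[0]]; print("plate",i,st[i])
    if i:
        cs,_=cv2.findContours((l==i).astype(np.uint8),cv2.RETR_EXTERNAL,cv2.CHAIN_APPROX_NONE)
        P=np.array([plane(n,q[0],.012)[:2] for q in max(cs,key=len)],np.float32)
        print(cv2.minAreaRect(P*1000))
E
```

```text
scene [([207, 55, 10, 10, 80], [211.7, 59.6]), ([183, 73, 5, 6, 24], [185.4, 75.2]), ([159, 78, 7, 7, 35], [162.0, 80.4]), ([147, 80, 7, 7, 38], [150.2, 83.2]), ([340, 248, 11, 12, 97], [345.1, 253.7]), ([410, 251, 11, 10, 52], [414.3, 256.4]), ([455, 288, 12, 9, 56], [460.1, 292.7]), ([152, 293, 9, 8, 56], [156.4, 296.4]), ([363, 297, 10, 11, 53], [366.9, 303.4]), ([160, 305, 9, 10, 70], [164.0, 309.5]), ([175, 333, 9, 10, 73], [179.4, 337.7])]
plate 19 [ 215  191   80   70 3485]
((661.8045654296875, -119.68614196777344), (195.92796325683594, 228.3247833251953), 4.297308921813965)
side [([425, 145, 6, 7, 33], [427.3, 148.0]), ([434, 151, 6, 6, 33], [436.6, 153.4]), ([296, 203, 7, 8, 46], [299.0, 206.4]), ([620, 360, 12, 12, 99], [625.1, 365.2]), ([606, 368, 13, 12, 111], [611.4, 373.1]), ([576, 383, 12, 13, 111], [581.5, 389.0])]
plate 13 [ 251  200  187   88 6732]
((544.254638671875, -12.207427978515625), (373.1378173828125, 568.6045532226562), 60.61875915527344)
```

View pics/crop1.png

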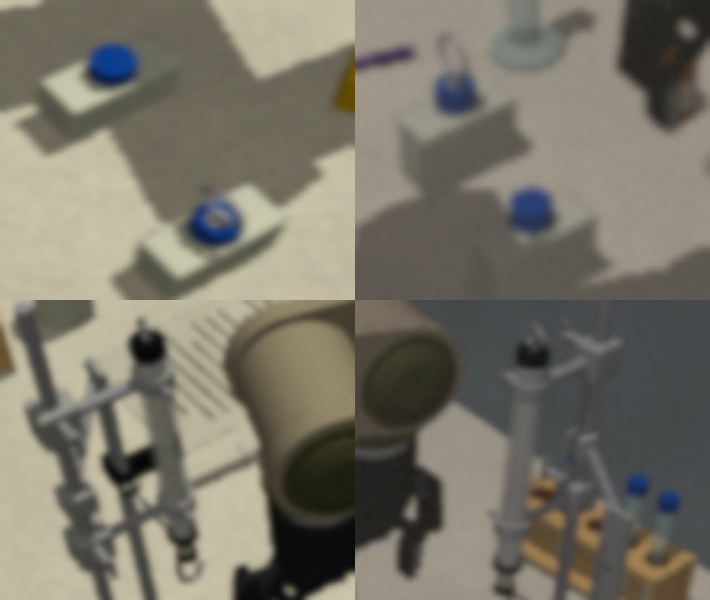

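The crop confirms it. The white bottle at scene (368,301), side (282,181), carries a steel wire loop on its blue cap, so it is the sample. The one at scene (345,254), side (299,206), has none, so it is the plain bottle. The hook's J shape is at about scene (259,175), and the cursor (black) is at about scene (241,141). Next I'll work out their positions.

Run:
```python
from h import *
a=np.load("pics/scene0.npy");b=np.load("pics/side0.npy")
np.set_printoptions(precision=4,suppress=True)
print("cap sample",tri((368.6,301),(282.5,180.8)),"cap plain",tri((345.1,253.7),(299.2,206.6)))
C=[plane("scene",p,.062)[:2] for p in((351.5,307.9),(375.2,291.1),(383.7,298.9),(361.7,314.5))]
print("box",np.array(C),np.mean(C,0),"yaw",np.degrees(np.arctan2(*(C[1]-C[0])[::-1])),np.degrees(np.arctan2(*(C[2]-C[3])[::-1])))
# sample top face by bright white mask
hsv=cv2.cvtColor(a,cv2.COLOR_RGB2HSV)
for nm,(x,y,w,h) in(("sample",(345,285,45,35)),("plain",(325,240,35,35))):
    sub=a[y:y+h,x:x+w].astype(int); print(nm,"max",sub.sum(2).max())
# plate edges in both views: dark threshold hull
for n,im,c in(("scene",a,(205,180,100,85)),("side",b,(340,215,105,75))):
    x,y,w,h=c; g=im[y:y+h,x:x+w].max(2)
    m=(g<105).astype(np.uint8); m=cv2.morphologyEx(m,cv2.MORPH_OPEN,np.ones((7,7)))
    cs,_=cv2.findContours(m,cv2.RETR_EXTERNAL,cv2.CHAIN_APPROX_NONE); cs=max(cs,key=cv2.contourArea)
    q=cv2.approxPolyDP(cv2.convexHull(cs),5,True)[:,0]+[x,y]
    print(n,cv2.contourArea(cs),[(p.tolist(),plane(n,p,.012)[:2].round(3).tolist()) for p in q])
def crop(im,x,y,w,h,W,H): return cv2.resize(im[y:y+h,x:x+w],(W,H),interpolation=cv2.INTER_CUBIC)
o=np.hstack([crop(a,205,130,100,150,400,600),crop(b,340,155,100,150,400,600)])
cv2.imwrite("pics/crop2.png",o[...,::-1])
```

```text
cap sample (array([0.5166, 0.2952, 0.0727]), np.float64(0.0014482388247550812)) cap plain (array([0.4923, 0.147 , 0.0738]), np.float64(0.0031924884749668352))
box [[0.5639 0.2841]
 [0.4822 0.2787]
 [0.4756 0.3085]
 [0.5509 0.3128]] [0.5181 0.296 ] yaw -176.19149014810685 -176.71927524390512
sample max 574
plain max 573
scene 3608.0 [([265, 189], [0.57, -0.221]), ([295, 233], [0.567, -0.019]), ([244, 264], [0.749, -0.005]), ([214, 213], [0.754, -0.219])]
side 4279.5 [([436, 260], [0.738, -0.23]), ([391, 287], [0.558, -0.232]), ([340, 238], [0.554, 0.008]), ([340, 216], [0.615, 0.092]), ([414, 215], [0.823, -0.044])]
```

View pics/crop2.png

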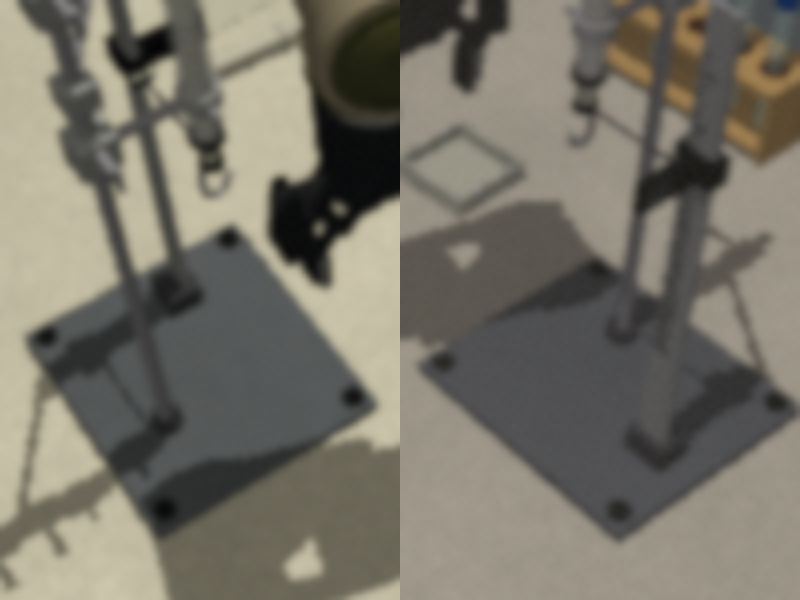

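The crops give the base plate corners at scene (264,186), (299,231), (245,264), (212,215), and the bottom of the hook's J at scene (258,178), side (384,191). The hook's open leg points towards the robot.

Run:
```python
from h import *
np.set_printoptions(precision=4,suppress=True)
S=[(263.75,186.5),(299,231.25),(245,264.5),(211.75,215)]
D=[(395,290.25),(344.75,246.75),(389.5,220),(439,257.5)]
L=np.array([[-.07,-.14],[-.07,.08],[.13,.08],[.13,-.14]])
for n,c in(("scene",S),("side",D)):
    P=np.array([plane(n,p,.012)[:2] for p in c]); print(n,P.tolist())
    A=P-P.mean(0);B=L-L.mean(0)
    th=np.arctan2((B[:,0]*A[:,1]-B[:,1]*A[:,0]).sum(),(A*B).sum()); Rm=np.array([[np.cos(th),-np.sin(th)],[np.sin(th),np.cos(th)]])
    t=P.mean(0)-Rm@L.mean(0); print(" yaw",np.degrees(th),"origin",t,"res",np.linalg.norm(P-(L@Rm.T+t),axis=1))
print("hook bottom",tri((258.25,178.25),(384.25,191.25)))
p=optics.camera_params("wrist"); s=telemetry.get_state()
T=R.from_euler("xyz",s["eef_rot"]); print("wrist cam in tool",T.inv().apply(np.array(p["origin"])-s["tool_pos"]),T.inv().apply(R.from_euler("xyz",p["rotation"]).as_matrix()[:,2]),p["K"])
```

```text
scene [[0.5684739816777254, -0.2321444166596559], [0.5532331614145525, -0.018477600001914563], [0.7471723324956292, -0.0020954630569656185], [0.763543409504728, -0.21571139151618712]]
 yaw 4.498802756639068 origin [ 0.6258 -0.0896] res [0.0029 0.0047 0.0032 0.0043]
side [[0.5594938223299093, -0.24718495813226238], [0.5431494334737247, -0.0311173435629154], [0.7384811967801187, -0.016165272504500505], [0.7527080532113557, -0.2279597078803779]]
 yaw 4.512302894223429 origin [ 0.6162 -0.1031] res [0.0023 0.0038 0.0032 0.006 ]
hook bottom (array([ 0.624 , -0.0963,  0.2419]), np.float64(0.005198853516315003))
wrist cam in tool [ 0.0782  0.0001 -0.1351] [-0.3064  0.0002  0.9519] [[309.7069   0.     320.3446]
 [  0.     309.7069 203.166 ]
 [  0.       0.       1.    ]]
```

Call:
move_arm(
  targets=[
    [[0.9,-0.5,0],[0,0,0]],
    [[0.9,-0.5,0],[0,0,0]],
    [[0.9,-0.5,0],[0,0,0]],
    [[0.9,-0.5,0],[0,0,0]],
    [[0.9,-0.5,0],[0,0,0]],
    [[0.9,-0.5,0],[0,0,0]],
    [[0.9,-0.5,0],[0,0,0]],
    [[0.9,-0.5,0],[0,0,0]],
    [[0.9,-0.5,0],[0,0,0]],
    [[0.9,-0.5,0],[0,0,0]],
    [[0.9,-0.5,0],[0,0,0]],
    [[0.9,-0.5,0],[0,0,0]],
  ],
)

```text
time: 1.1
tool_pos: [0.3991, 0.271, 0.2391]
eef_rot: [-3.141, 0.0, 1.571]
wrist_force: [1.2, 0.1, 0.6]
width: 0.085
finger_force: 0.0
```

Call:
move_arm(
  targets=[
    [[0,0,0],[0,0,0.95]],
    [[0,0,0],[0,0,0.95]],
    [[0,0,0],[0,0,0.95]],
    [[0,0,0],[0,0,0.95]],
    [[0,0,0],[0,0,0.95]],
    [[0,0,0],[0,0,0.95]],
    [[0,0,0],[0,0,0.95]],
    [[0,0,0],[0,0,0.95]],
    [[0,0,0],[0,0,0.95]],
    [[0,0,0],[0,0,0.95]],
    [[0,0,0],[0,0,0.95]],
    [[0,0,0],[0,0,0.95]],
    [[0,0,0],[0,0,0.95]],
    [[0,0,0],[0,0,0.95]],
    [[0,0,0],[0,0,0.95]],
    [[0,0,0],[0,0,0.95]],
    [[0,0,0],[0,0,0.95]],
    [[0,0,0],[0,0,0.95]],
  ],
)

```text
time: 2.6
tool_pos: [0.3998, 0.2699, 0.2391]
eef_rot: [3.141, 0.001, 0.074]
wrist_force: [1.2, -0.4, 0.0]
width: 0.0853
finger_force: 0.0
```

Call:
move_arm(
  targets=[
    [[0,0,0],[0,1,0]],
    [[0,0,0],[0,1,0]],
    [[0,0,0],[0,1,0]],
    [[0,0,0],[0,1,0]],
    [[0,0,0],[0,1,0]],
    [[0,0,0],[0,1,0]],
    [[0,0,0],[0,1,0]],
    [[0,0,0],[0,1,0]],
    [[0,0,0],[0,1,0]],
    [[0,0,0],[0,0,0]],
  ],
)

```text
time: 3.43
tool_pos: [0.3983, 0.269, 0.2377]
eef_rot: [3.137, -0.775, 0.081]
wrist_force: [-0.7, 0.1, -0.5]
width: 0.0855
finger_force: 0.0
```

```bash
cat >> h.py <<'E'
def wray(p,px):
    K=np.array(p["K"]); v=np.array([px[0]-K[0,2],px[1]-K[1,2]]); r=np.hypot(*v); t=r/K[0,0]
    d=np.r_[v/max(r,1e-9)*np.sin(t),np.cos(t)]
    return np.array(p["origin"]),R.from_euler("xyz",p["rotation"]).apply(d)
def wplane(p,px,z):
    o,d=wray(p,px); return o+d*(z-o[2])/d[2]
def wproj(p,X):
    K=np.array(p["K"]); c=R.from_euler("xyz",p["rotation"]).inv().apply(np.array(X)-p["origin"])
    r=np.hypot(c[0],c[1]); t=np.arctan2(r,c[2]); return K[:2,2]+c[:2]/r*t*K[0,0]
E
python3 - <<'E'
from h import *
import json
s=telemetry.get_state(); print(s["q"],s["tool_pos"],s["eef_rot"])
p=optics.camera_params("wrist"); json.dump({k:np.array(v).tolist() for k,v in p.items() if not isinstance(v,str)},open("pics/w1.json","w"))
im=optics.get_image("wrist"); np.save("pics/w1.npy",im); cv2.imwrite("pics/w1.png",im[...,::-1])
a=optics.get_image("scene");b=optics.get_image("side"); np.save("pics/scene1.npy",a);np.save("pics/side1.npy",b)
E
```

```text
[ 0.49897489  0.09604986  1.93764448 -0.68259976  0.47449439  2.50492444] [0.3983243  0.26899766 0.23766922] [ 3.13735081 -0.77499473  0.08050383]
```

View pics/w1.png

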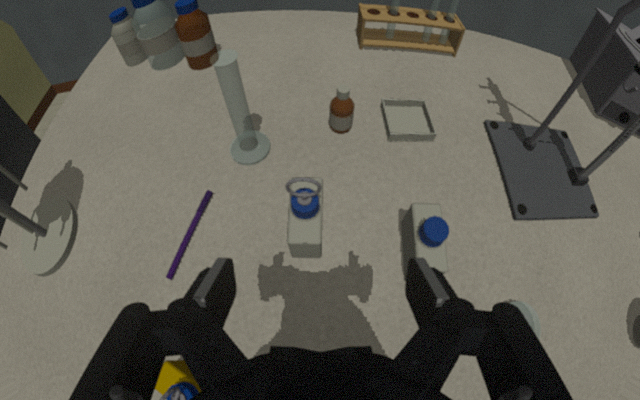

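The wrist view shows the sample at (305,215), its loop ring at (304,187) facing the gripper, its cap at (305,204), and the near edge of its top face from (289,243) to (322,243). The plain bottle is at (432,235). The stand plate's corners are at (485,122), (566,121), (597,216), (514,219).

Run:
```python
from h import *
import json
np.set_printoptions(precision=4,suppress=True)
p=json.load(open("pics/w1.json")); im=np.load("pics/w1.npy")
hsv=cv2.cvtColor(im,cv2.COLOR_RGB2HSV); m=cv2.inRange(hsv,(105,120,40),(125,255,255))
k,_,st,c=cv2.connectedComponentsWithStats(m)
for i in range(1,k):
    if st[i,4]>60: print("blue",st[i],c[i],wplane(p,c[i],.078))
print("front edge",wplane(p,(289,243),.062),wplane(p,(322,243),.062))
C=[wplane(p,q,.012)[:2] for q in((597,216),(514,219),(485,122),(566,121))]
L=np.array([[-.07,-.14],[-.07,.08],[.13,.08],[.13,-.14]])
P=np.array(C);A=P-P.mean(0);B=L-L.mean(0)
th=np.arctan2((B[:,0]*A[:,1]-B[:,1]*A[:,0]).sum(),(A*B).sum()); Rm=np.array([[np.cos(th),-np.sin(th)],[np.sin(th),np.cos(th)]])
t=P.mean(0)-Rm@L.mean(0); print("stand yaw",np.degrees(th),t,np.linalg.norm(P-(L@Rm.T+t),axis=1),P.tolist())
# left/right edges of the sample top
g=cv2.cvtColor(im,cv2.COLOR_RGB2GRAY).astype(int)
for y in (185,215,222,229,236,240,243,246,249):
    print(y,g[y,282:330:1].tolist() if y in(222,236) else "")
for n,i0 in(("scene","pics/scene1.npy"),("side","pics/side1.npy")):
    h=cv2.cvtColor(np.load(i0),cv2.COLOR_RGB2HSV); mm=cv2.inRange(h,(105,110,25),(128,255,255)); k,_,st,c=cv2.connectedComponentsWithStats(mm)
    print(n,[(st[j].tolist(),c[j].round(1).tolist()) for j in range(1,k) if st[j,4]>25])
```

```text
blue [132   0  22   8 119] [140.6218   2.6891] [1.0855 0.8129 0.078 ]
blue [175   0  23  14 249] [185.1606   5.9679] [1.0094 0.6361 0.078 ]
blue [109   7  18  16 184] [117.5     14.5163] [1.041  0.8687 0.078 ]
blue [291 196  27  22 358] [304.6816 207.4413] [0.509  0.2944 0.078 ]
blue [421 217  27  30 590] [434.3254 231.1085] [0.4908 0.1464 0.078 ]
blue [171 382  27  18 174] [185.6379 390.1897] [0.2941 0.3967 0.078 ]
front edge [0.4712 0.3091 0.062 ] [0.4743 0.2722 0.062 ]
stand yaw 5.114520746037011 [ 0.627 -0.098] [0.0127 0.008  0.0119 0.0293] [[0.5628280210920994, -0.2329565063686171], [0.5451600153065036, -0.018282412929710112], [0.7374469138612956, -0.006630012694437193], [0.7928465348080156, -0.24279866376964293]]
185 
215 
222 [129, 129, 129, 128, 123, 115, 108, 116, 121, 125, 132, 129, 127, 130, 128, 130, 128, 127, 132, 129, 129, 131, 131, 133, 129, 127, 130, 132, 128, 131, 128, 133, 133, 129, 132, 126, 130, 127, 116, 103, 116, 124, 127, 125, 125, 126, 130, 135]
229 
236 [126, 125, 127, 129, 120, 106, 110, 124, 131, 129, 129, 133, 132, 131, 129, 130, 129, 131, 130, 134, 131, 1
[... 318 characters left out ...]
 ([410, 250, 11, 11, 56], [414.5, 256.4]), ([455, 288, 12, 9, 60], [460.0, 292.7]), ([152, 292, 9, 9, 61], [156.3, 296.3]), ([363, 298, 11, 10, 55], [367.2, 303.8]), ([159, 305, 10, 10, 76], [163.9, 309.5]), ([175, 333, 9, 10, 75], [179.3, 337.7])]
side [([182, 81, 8, 15, 51], [185.1, 87.2]), ([303, 81, 20, 10, 158], [312.8, 84.9]), ([200, 86, 7, 13, 56], [202.6, 92.3]), ([213, 91, 5, 8, 32], [214.9, 95.2]), ([321, 100, 9, 7, 53], [325.0, 102.8]), ([425, 145, 6, 7, 36], [427.4, 147.9]), ([434, 150, 7, 7, 37], [436.8, 153.2]), ([296, 203, 7, 8, 47], [299.0, 206.3]), ([620, 360, 12, 12, 104], [625.1, 365.2]), ([606, 367, 13, 13, 118], [611.4, 373.2]), ([576, 383, 12, 13, 115], [581.5, 389.2])]
```

Call:
move_arm(
  targets=[
    [[-0.475,-0.105,0.79],[0,0,0]],
    [[-0.475,-0.105,0.79],[0,0,0]],
    [[-0.475,-0.105,0.79],[0,0,0]],
    [[-0.475,-0.105,0.79],[0,0,0]],
    [[-0.475,-0.105,0.79],[0,0,0]],
    [[-0.475,-0.105,0.79],[0,0,0]],
    [[0,0,0.5],[0,0,0]],
    [[0,0,0.5],[0,0,0]],
    [[0,0,0.5],[0,0,0]],
    [[0,0,0.5],[0,0,0]],
    [[0,0,0.5],[0,0,0]],
    [[0,0,0.5],[0,0,0]],
    [[0,0,0.5],[0,0,0]],
    [[0,0,0.5],[0,0,0]],
    [[0,0,0],[0,0,0]],
    [[0,0,0],[0,0,0]],
  ],
)

```text
time: 4.92
tool_pos: [0.517, 0.291, 0.0804]
eef_rot: [-3.141, -0.692, 0.097]
wrist_force: [-0.2, -0.1, -0.9]
width: 0.0856
finger_force: 0.0
```

Run:
```python
from h import *
import json
s=telemetry.get_state(); print(s["q"],s["tool_pos"],s["eef_rot"],s["wrist_force"])
im=optics.get_image("wrist"); np.save("pics/w2.npy",im); cv2.imwrite("pics/w2.png",im[...,::-1])
```

```text
[ 0.39202689  0.51969553  1.85331335 -1.09176204  0.20973484  2.88333205] [0.51699263 0.29100071 0.08042391] [-3.14065586 -0.69219197  0.09685631] [-0.16609431 -0.13901834 -0.92323543]
```

View pics/w2.png

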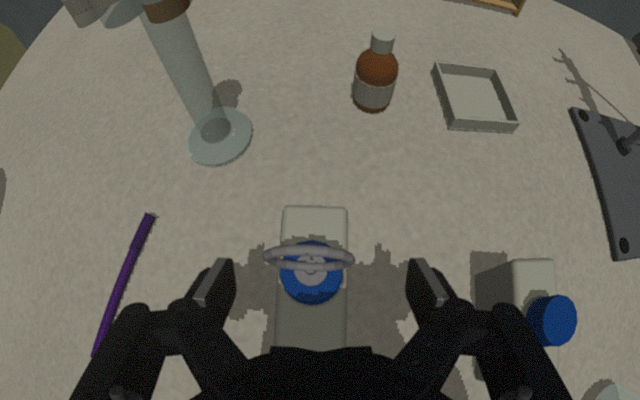

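The wrist picture shows the bottle between the fingers, untouched: loop at (310,258), cap at (312,285). Joint 6 ran to its limit because the 45° tilt lines the tool up with the forearm. I'll back off and use the other half-turn of the wrist with a steeper tool.

Call:
move_arm(
  targets=[
    [[0,0,-0.5],[0,0,0]],
    [[0,0,-0.7],[0,0,0]],
    [[0,0,-0.9],[0,0,0]],
    [[0,0,-0.9],[0,0,0]],
    [[0,0,-0.9],[0,-0.5,0]],
    [[0,0,-0.9],[0,-1,0]],
    [[0,0,-0.9],[0,-1,0]],
    [[0,0,-0.5],[0,-1,0]],
    [[0,0,0],[0,-1,0]],
    [[0,0,0],[0,-1,0]],
    [[0,0,0],[0,-1,0]],
    [[0,0,0],[0,-1,0]],
    [[0,0,0],[0,-0.5,0]],
  ],
)

```text
time: 6.05
tool_pos: [0.4292, 0.281, 0.198]
eef_rot: [3.138, -0.02, 0.092]
wrist_force: [0.3, -1.1, -0.5]
width: 0.0858
finger_force: 0.0
```

Run:
```python
from h import *
s=telemetry.get_state(); print(s["q"],s["tool_pos"],s["eef_rot"],s["wrist_force"])
```

```text
[ 0.35277524  0.34526772  1.48035462 -0.00883771  1.29788918  1.83402956] [0.42915976 0.28095471 0.19795037] [ 3.13803622 -0.0196741   0.09188212] [ 0.32299082 -1.10279538 -0.51925744]
```

Call:
move_arm(
  targets=[
    [[0,0,0],[0,0,-0.995]],
    [[0,0,0],[0,0,-0.995]],
    [[0,0,0],[0,0,-0.995]],
    [[0,0,0],[0,0,-0.995]],
    [[0,0,0],[0,0,-0.995]],
    [[0,0,0],[0,0,-0.995]],
    [[0,0,0],[0,0,-0.995]],
    [[0,0,0],[0,0,-0.995]],
    [[0,0,0],[0,0,-0.995]],
    [[0,0,0],[0,0,-0.995]],
    [[0,0,0],[0,0,-0.995]],
    [[0,0,0],[0,0,-0.995]],
    [[0,0,0],[0,0,-0.995]],
    [[0,0,0],[0,0,-0.995]],
    [[0,0,0],[0,0,-0.995]],
    [[0,0,0],[0,0,-0.995]],
    [[0,0,0],[0,0,-0.995]],
    [[0,0,0],[0,0,-0.995]],
  ],
)

```text
time: 7.55
tool_pos: [0.4282, 0.2809, 0.1976]
eef_rot: [3.119, 0.004, 1.659]
wrist_force: [0.7, -0.2, 0.0]
width: 0.0858
finger_force: 0.0
```

Call:
move_arm(
  targets=[
    [[0,0,0],[0,0,-0.995]],
    [[0,0,0],[0,0,-0.995]],
    [[0,0,0],[0,0,-0.995]],
    [[0,0,0],[0,0,-0.995]],
    [[0,0,0],[0,0,-0.995]],
    [[0,0,0],[0,0,-0.995]],
    [[0,0,0],[0,0,-0.995]],
    [[0,0,0],[0,0,-0.995]],
    [[0,0,0],[0,0,-0.995]],
    [[0,0,0],[0,0,-0.995]],
    [[0,0,0],[0,0,-0.995]],
    [[0,0,0],[0,0,-0.995]],
    [[0,0,0],[0,0,-0.995]],
    [[0,0,0],[0,0,-0.995]],
    [[0,0,0],[0,0,-0.995]],
    [[0,0,0],[0,0,-0.995]],
    [[0,0,0],[0,0,-0.995]],
    [[0,0,0],[0,0,-0.995]],
  ],
)

```text
time: 9.05
tool_pos: [0.4283, 0.2809, 0.1976]
eef_rot: [-3.138, 0.023, -3.061]
wrist_force: [0.3, 0.2, -0.5]
width: 0.085
finger_force: 0.0
```

Call:
move_arm(
  targets=[
    [[0,0,0],[0,-0.8,0]],
    [[0,0,0],[0,-0.8,0]],
    [[0,0,0],[0,-0.8,0]],
    [[0,0,0],[0,-0.8,0]],
    [[0,0,0],[0,-0.8,0]],
    [[0,0,0],[0,-0.8,0]],
    [[0,0,0],[0,-0.8,0]],
    [[0,0,0],[0,-0.8,0]],
    [[0,0,0],[0,0,0]],
    [[0,0,0],[0,0,0]],
  ],
)

```text
time: 9.88
tool_pos: [0.4281, 0.2809, 0.1974]
eef_rot: [-3.137, 0.579, -3.062]
wrist_force: [-0.4, 0.2, 1.0]
width: 0.0854
finger_force: 0.0
```

```bash
cat >> h.py <<'E'
def goal(P,s=None):
    "shift from the measured pose to TCP point P, in the move's units"
    s=s or telemetry.get_state()
    return R.from_euler("xyz",s["eef_rot"]).inv().apply(np.array(P)-s["tool_pos"])/.025
def show():
    s=telemetry.get_state(); T=R.from_euler("xyz",s["eef_rot"]).as_matrix()
    print("q",s["q"].round(3),"pos",s["tool_pos"].round(4),"\nz",T[:,2].round(3),"y",T[:,1].round(3),"heading",np.degrees(np.arctan2(T[1,2],T[0,2])).round(2),"F",s["wrist_force"].round(2),"tau",s["wrist_torque"].round(3),"w",s["width"].round(4),s["finger_force"])
    return s,T
E
python3 - <<'E'
from h import *
s,T=show()
c=np.array([.5166,.2943,0]); y=np.radians(4.3); ex=np.array([np.cos(y),np.sin(y),0])
g=c-.028*ex+[0,0,.042]+.011*T[:,2]
print("goal",g,goal(g), "pre",goal(g-.1*T[:,2]))
E
```

```text
Traceback (most recent call last):
  File "h.py", line 32, in show
    print("q",s["q"].round(3),"pos",s["tool_pos"].round(4),"\nz",T[:,2].round(3),"y",T[:,1].round(3),"heading",np.degrees(np.arctan2(T[1,2],T[0,2])).round(2),"F",s["wrist_force"].round(2),"tau",s["wrist_torque"].round(3),"w",s["width"].round(4),s["finger_force"])
                                                                                                                                                                                                                                 ^^^^^^^^^^^^^^^^
AttributeError: 'float' object has no attribute 'round'
```

```bash
sed -i 's/s\["width"\].round(4)/round(s["width"],4)/' h.py
python3 - <<'E'
from h import *
s,T=show()
c=np.array([.5166,.2943,0]); y=np.radians(4.3); ex=np.array([np.cos(y),np.sin(y),0])
g=c-.028*ex+[0,0,.042]+.011*T[:,2]
print("goal",g,goal(g), "pre",goal(g-.1*T[:,2]))
E
```

```text
q [ 0.45   0.212  1.822 -0.371  0.593 -0.945] pos [0.4281 0.2809 0.1974] 
z [ 0.546  0.039 -0.837] y [-0.077  0.997 -0.004] heading 4.03 F [-0.41  0.22  1.04] tau [-0.013  0.21  -0.02 ] w 0.0854 0.0
goal [0.49468647 0.29262427 0.03279519] [1.35231268 0.29079666 6.98169774] pre [1.35231268 0.29079666 2.98169774]
```

Call:
move_arm(
  targets=[
    [[0.34,0.07,0.745],[0,0,0]],
    [[0.34,0.07,0.745],[0,0,0]],
    [[0.34,0.07,0.745],[0,0,0]],
    [[0.34,0.07,0.745],[0,0,0]],
    [[0,0,0.5],[0,0,0]],
    [[0,0,0.5],[0,0,0]],
    [[0,0,0.5],[0,0,0]],
    [[0,0,0.5],[0,0,0]],
    [[0,0,0.5],[0,0,0]],
    [[0,0,0.5],[0,0,0]],
    [[0,0,0.5],[0,0,0]],
    [[0,0,0.5],[0,0,0]],
    [[0,0,0],[0,0,0]],
    [[0,0,0],[0,0,0]],
  ],
)

```text
time: 11.05
tool_pos: [0.4964, 0.2919, 0.0327]
eef_rot: [-3.136, 0.581, -3.064]
wrist_force: [0.0, -0.0, 1.0]
width: 0.0854
finger_force: 0.0
```

Run:
```python
from h import *
s,T=show()
print(goal([.4947,.2926,.0328]))
```

```text
q [ 0.406  0.588  1.862 -0.935  0.229 -0.37 ] pos [0.4964 0.2919 0.0327] 
z [ 0.548  0.037 -0.836] y [-0.074  0.997 -0.005] heading 3.83 F [ 0.03 -0.01  1.03] tau [ 0.004  0.289 -0.002] w 0.0854 0.0
[ 0.05361524  0.0325699  -0.03927922]
```

Call:
move_arm(
  targets=[
    [[0,0,0],[0,0,0]],
    [[0,0,0],[0,0,0]],
    [[0,0,0],[0,0,0]],
    [[0,0,0],[0,0,0]],
    [[0,0,0],[0,0,0]],
    [[0,0,0],[0,0,0]],
    [[0,0,0],[0,0,0]],
    [[0,0,0],[0,0,0]],
    [[0,0,0],[0,0,0]],
    [[0,0,0],[0,0,0]],
  ],
  hand=25,
)

```text
time: 11.88
tool_pos: [0.4956, 0.2925, 0.0335]
eef_rot: [-3.137, 0.582, -3.063]
wrist_force: [-3.5, -0.1, 5.8]
width: 0.0392
finger_force: 61.0
```

Run:
```python
from h import *
s,T=show()
```

```text
q [ 0.407  0.586  1.864 -0.938  0.227 -0.367] pos [0.4956 0.2925 0.0335] 
z [ 0.549  0.039 -0.835] y [-0.076  0.997 -0.003] heading 4.07 F [-3.49 -0.08  5.75] tau [0.071 0.203 0.063] w 0.0392 60.99971294403076
```

Call:
move_arm(
  targets=[
    [[-0.1,0,-0.15],[0,0,0]],
    [[-0.2,0,-0.3],[0,0,0]],
    [[-0.3,0,-0.46],[0,0,0]],
    [[-0.4,0,-0.61],[0,0,0]],
    [[-0.4,0,-0.61],[0,0,0]],
    [[-0.4,0,-0.61],[0,0,0]],
    [[-0.4,0,-0.61],[0,0,0]],
    [[-0.4,0,-0.61],[0,0,0]],
    [[-0.3,0,-0.46],[0,0,0]],
    [[-0.2,0,-0.3],[0,0,0]],
    [[0,0,0],[0,0,0]],
    [[0,0,0],[0,0,0]],
    [[0,0,0],[0,0,0]],
  ],
)

```text
time: 12.97
tool_pos: [0.495, 0.2926, 0.1726]
eef_rot: [-3.136, 0.579, -3.063]
wrist_force: [-0.4, 0.3, -1.7]
width: 0.0397
finger_force: 60.6
```

Run:
```python
from h import *
s,T=show()
y=np.radians(4.5); ex=np.array([np.cos(y),np.sin(y),0])
loop=s["tool_pos"]+.0215*ex+[0,0,.0935]
seat=np.array([.623,-.0965,.2495])
t=seat-.06*ex+[0,0,.0195]-loop+s["tool_pos"]
print("loop",loop,"TCP goal",t,goal(t))
```

```text
q [ 0.408  0.341  1.715 -0.35   0.561 -0.992] pos [0.495  0.2926 0.1726] 
z [ 0.546  0.038 -0.837] y [-0.076  0.997 -0.005] heading 3.93 F [-0.39  0.29 -1.71] tau [-0.107  0.528 -0.036] w 0.0397 60.570781230926514
loop [0.51647752 0.29427157 0.26613704] TCP goal [ 0.54175124 -0.10289442  0.1755    ] [ -0.57853157 -15.91558658   0.33018959]
```

Call:
move_arm(
  targets=[
    [[-0.03,-0.3,0.02],[0,0,0]],
    [[-0.03,-0.6,0.02],[0,0,0]],
    [[-0.03,-0.9,0.02],[0,0,0]],
    [[-0.03,-1,0.02],[0,0,0]],
    [[-0.03,-1,0.02],[0,0,0]],
    [[-0.03,-1,0.02],[0,0,0]],
    [[-0.03,-1,0.02],[0,0,0]],
    [[-0.03,-1,0.02],[0,0,0]],
    [[-0.03,-1,0.02],[0,0,0]],
    [[-0.03,-1,0.02],[0,0,0]],
    [[-0.03,-1,0.02],[0,0,0]],
    [[-0.03,-1,0.02],[0,0,0]],
    [[-0.03,-1,0.02],[0,0,0]],
    [[-0.03,-1,0.02],[0,0,0]],
    [[-0.03,-1,0.02],[0,0,0]],
    [[-0.03,-0.9,0.02],[0,0,0]],
    [[-0.03,-0.7,0.02],[0,0,0]],
    [[-0.03,-0.5,0],[0,0,0]],
    [[0,0,0],[0,0,0]],
    [[0,0,0],[0,0,0]],
  ],
)

```text
time: 14.63
tool_pos: [0.5412, -0.103, 0.1749]
eef_rot: [-3.138, 0.58, -3.065]
wrist_force: [0.5, 0.5, -2.9]
width: 0.0394
finger_force: 60.9
```

Run:
```python
from h import *
s,T=show()
a=optics.get_image("scene");b=optics.get_image("side"); np.save("pics/scene2.npy",a);np.save("pics/side2.npy",b)
def crop(im,x,y,w,h,W,H): return cv2.resize(im[y:y+h,x:x+w],(W,H),interpolation=cv2.INTER_CUBIC)
o=np.hstack([crop(a,230,135,66,100,396,600),crop(b,340,145,66,100,396,600)])
cv2.imwrite("pics/crop3.png",o[...,::-1])
print(goal([.5418,-.1029,.1755]))
```

```text
q [-0.554  0.281  1.805  0.561  0.645 -2.584] pos [ 0.5412 -0.103   0.1749] 
z [ 0.547  0.038 -0.837] y [-0.074  0.997 -0.003] heading 3.96 F [ 0.48  0.48 -2.93] tau [0.006 0.574 0.02 ] w 0.0394 60.91057777404785
[-0.02439473 -0.04849092  0.00195498]
```

View pics/crop3.png

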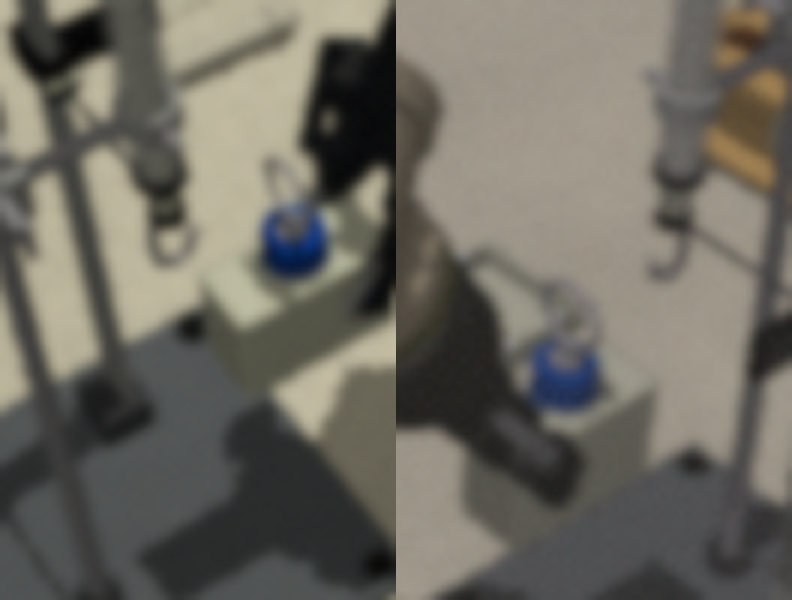

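The crop shows the bottle held level in front of the hook. In the scene view its ring is at (278,165) and the hook's lower bend at (259,179). In the side view the ring is at (369,197) and the bend at (384,191). I'll measure both the same way and compare them.

Run:
```python
from h import *
np.set_printoptions(precision=4,suppress=True)
s,T=show()
y=np.radians(4.0); ex=np.array([np.cos(y),np.sin(y),0]); 
top=s["tool_pos"]+.0215*ex+[0,0,.0935]; cen=top-[0,0,.017]
ey=np.array([-np.sin(y),np.cos(y),0])
for n,off in(("scene",(230,135,0)),("side",(340,145,396))):
    f=lambda X:((proj(n,X)-off[:2])*6+[off[2],0]).round(0)
    print(n,"pred crop px: ringtop",f(top),"cen",f(cen),"ends",f(cen+.017*ey),f(cen-.017*ey),"captop",f(top-[0,0,.043]))
    seat=np.array([.623,-.0965,.2495]); print("  hook bottom",f(seat-[0,0,.007]),"leg top",f(seat+[0,0,.012]-.012*ex),"collar bottom",f(seat+[0,0,.027]))
rt=lambda a,b:tri(((a[0]+.0)/6+230,a[1]/6+135),((b[0]-396)/6+340,b[1]/6+145))
print("ringcen",rt((287,180),(572,309)),"hookbot",rt((172,263),(663,277)),"collarbot",rt((165,222),(672,228)))
for n,f in(("scene","pics/scene2.npy"),("side","pics/side2.npy")):
    h=cv2.cvtColor(np.load(f),cv2.COLOR_RGB2HSV); mm=cv2.inRange(h,(105,110,25),(128,255,255)); k,_,st,c=cv2.connectedComponentsWithStats(mm)
    print(n,[(st[j].tolist(),c[j].round(1).tolist()) for j in range(1,k) if st[j,4]>25 and 250<c[j][0]<400 and 150<c[j][1]<220])
    print(" cap centre pred",proj(n,top-[0,0,.052]))
```

```text
q [-0.552  0.28   1.806  0.561  0.645 -2.584] pos [ 0.5412 -0.1017  0.1752] 
z [ 0.547  0.039 -0.836] y [-0.076  0.997 -0.003] heading 4.08 F [ 0.56  0.59 -2.46] tau [-0.056  0.458 -0.062] w 0.0394 60.908310413360596
scene pred crop px: ringtop [287. 162.] cen [290. 187.] ends [310. 210.] [270. 163.] captop [294. 223.]
  hook bottom [177. 258.] leg top [195. 220.] collar bottom [168. 210.]
side pred crop px: ringtop [573. 283.] cen [570. 313.] ends [544. 294.] [596. 332.] captop [566. 357.]
  hook bottom [666. 277.] leg top [651. 254.] collar bottom [673. 218.]
ringcen (array([ 0.5628, -0.1017,  0.2549]), np.float64(0.0007539718856101107)) hookbot (array([ 0.6245, -0.0953,  0.241 ]), np.float64(0.0031269227484480295)) collarbot (array([ 0.6247, -0.096 ,  0.27  ]), np.float64(0.0015046483071978658))
scene [([274, 171, 10, 10, 61], [278.7, 176.1])]
 cap centre pred [279.291  174.1225]
side [([363, 203, 10, 10, 58], [367.3, 208.4]), ([297, 205, 6, 6, 26], [299.2, 207.7])]
 cap centre pred [368.122  206.9274]
```

Run:
```python
from h import *
s,T=show()
print(goal(s["tool_pos"]+[.061*.997,.061*.078,-.002]), "1mm +stand x:",T.T@[.997,.078,0]*.04,"1mm down",T.T@[0,0,-1]*.04)
```

```text
q [-0.552  0.28   1.806  0.561  0.645 -2.584] pos [ 0.5412 -0.1017  0.1752] 
z [ 0.547  0.039 -0.836] y [-0.076  0.997 -0.003] heading 4.08 F [ 0.56  0.59 -2.46] tau [-0.056  0.458 -0.062] w 0.0394 60.908310413360596
[-1.99703999  0.0049039   1.40440767] 1mm +stand x: [-3.34572225e-02  7.60600729e-05  2.19261780e-02] 1mm down [0.02192529 0.00013212 0.03345541]
```

Call:
move_arm(
  targets=[
    [[-0.125,0,0.088],[0,0,0]],
    [[-0.125,0,0.088],[0,0,0]],
    [[-0.125,0,0.088],[0,0,0]],
    [[-0.125,0,0.088],[0,0,0]],
    [[-0.125,0,0.088],[0,0,0]],
    [[-0.125,0,0.088],[0,0,0]],
    [[-0.125,0,0.088],[0,0,0]],
    [[-0.125,0,0.088],[0,0,0]],
    [[-0.125,0,0.088],[0,0,0]],
    [[-0.125,0,0.088],[0,0,0]],
    [[-0.125,0,0.088],[0,0,0]],
  ],
)

```text
time: 15.65
tool_pos: [0.5839, -0.0991, 0.1743]
eef_rot: [-3.137, 0.581, -3.063]
wrist_force: [-0.3, 1.3, -2.7]
width: 0.0395
finger_force: 60.9
```

Call:
move_arm(
  targets=[
    [[-0.125,0,0.088],[0,0,0]],
    [[-0.125,0,0.088],[0,0,0]],
    [[-0.125,0,0.088],[0,0,0]],
    [[-0.125,0,0.088],[0,0,0]],
    [[-0.125,0,0.088],[0,0,0]],
    [[0,0,0],[0,0,0]],
    [[0,0,0],[0,0,0]],
  ],
)

```text
time: 16.23
tool_pos: [0.6027, -0.0976, 0.1737]
eef_rot: [-3.137, 0.581, -3.063]
wrist_force: [-0.2, 0.1, -2.9]
width: 0.0395
finger_force: 60.9
```

Run:
```python
from h import *
s,T=show()
a=optics.get_image("scene");b=optics.get_image("side"); np.save("pics/scene3.npy",a);np.save("pics/side3.npy",b)
def crop(im,x,y,w,h,W,H): return cv2.resize(im[y:y+h,x:x+w],(W,H),interpolation=cv2.INTER_CUBIC)
o=np.hstack([crop(a,235,145,40,60,400,600),crop(b,362,160,40,60,400,600)])
cv2.imwrite("pics/crop4.png",o[...,::-1])
y=np.radians(4.3); ex=np.array([np.cos(y),np.sin(y),0]); 
top=s["tool_pos"]+.0215*ex+[0,0,.0935]; print("loop top",top,"goal seat",[.624,-.0957,.2495])
```

```text
q [-0.474  0.372  1.66   0.485  0.656 -2.442] pos [ 0.6027 -0.0976  0.1737] 
z [ 0.548  0.039 -0.836] y [-0.076  0.997 -0.004] heading 4.03 F [-0.22  0.07 -2.87] tau [-0.014  0.541  0.031] w 0.0395 60.87475776672363
loop top [ 0.62412613 -0.09598658  0.26717093] goal seat [0.624, -0.0957, 0.2495]
```

View pics/crop4.png

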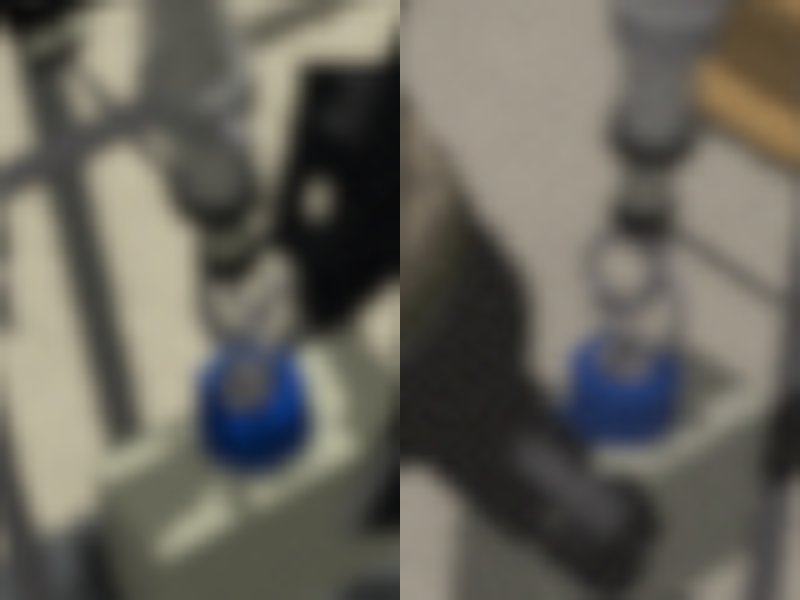

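The crop shows the ring threaded on the hook: the hook's bend passes through the ring above the cap at scene (260,175), side (387,187), and there is no contact force. I'll lower it slowly.

Call:
move_arm(
  targets=[
    [[0.044,0,0.067],[0,0,0]],
    [[0.044,0,0.067],[0,0,0]],
    [[0.044,0,0.067],[0,0,0]],
    [[0.044,0,0.067],[0,0,0]],
    [[0.044,0,0.067],[0,0,0]],
    [[0.044,0,0.067],[0,0,0]],
    [[0.022,0,0.0335],[0,0,0]],
    [[0,0,0],[0,0,0]],
    [[0,0,0],[0,0,0]],
  ],
)

```text
time: 17.08
tool_pos: [0.6026, -0.0977, 0.1607]
eef_rot: [-3.137, 0.581, -3.063]
wrist_force: [-0.5, 0.8, -1.4]
width: 0.0397
finger_force: 60.9
```

Call:
move_arm(
  targets=[
    [[0.022,0,0.0335],[0,0,0]],
    [[0.022,0,0.0335],[0,0,0]],
    [[0.022,0,0.0335],[0,0,0]],
    [[0.022,0,0.0335],[0,0,0]],
    [[0.022,0,0.0335],[0,0,0]],
    [[0.022,0,0.0335],[0,0,0]],
    [[0.022,0,0.0335],[0,0,0]],
    [[0.022,0,0.0335],[0,0,0]],
    [[0.022,0,0.0335],[0,0,0]],
    [[0.022,0,0.0335],[0,0,0]],
    [[0.022,0,0.0335],[0,0,0]],
    [[0.022,0,0.0335],[0,0,0]],
    [[0.022,0,0.0335],[0,0,0]],
    [[0.022,0,0.0335],[0,0,0]],
    [[0.022,0,0.0335],[0,0,0]],
    [[0.022,0,0.0335],[0,0,0]],
    [[0,0,0],[0,0,0]],
    [[0,0,0],[0,0,0]],
  ],
)

```text
time: 18.58
tool_pos: [0.6026, -0.0978, 0.1447]
eef_rot: [-3.137, 0.581, -3.063]
wrist_force: [-0.7, 1.0, -2.3]
width: 0.0392
finger_force: 60.9
```

Run:
```python
from h import *
s,T=show()
a=optics.get_image("scene");b=optics.get_image("side"); np.save("pics/scene4.npy",a);np.save("pics/side4.npy",b)
```

```text
q [-0.475  0.413  1.698  0.539  0.587 -2.509] pos [ 0.6026 -0.0978  0.1447] 
z [ 0.548  0.038 -0.836] y [-0.076  0.997 -0.004] heading 4.01 F [-0.74  0.96 -2.25] tau [-0.024  0.437  0.002] w 0.0392 60.85055708885193
```

Call:
move_arm(
  targets=[
    [[0.033,0,0.05],[0,0,0]],
    [[0.033,0,0.05],[0,0,0]],
    [[0.033,0,0.05],[0,0,0]],
    [[0.033,0,0.05],[0,0,0]],
    [[0.033,0,0.05],[0,0,0]],
    [[0.033,0,0.05],[0,0,0]],
    [[0.033,0,0.05],[0,0,0]],
    [[0.033,0,0.05],[0,0,0]],
    [[0.033,0,0.05],[0,0,0]],
    [[0.033,0,0.05],[0,0,0]],
    [[0.033,0,0.05],[0,0,0]],
    [[0.033,0,0.05],[0,0,0]],
    [[0.033,0,0.05],[0,0,0]],
    [[0.033,0,0.05],[0,0,0]],
    [[0.033,0,0.05],[0,0,0]],
    [[0.033,0,0.05],[0,0,0]],
    [[0,0,0],[0,0,0]],
    [[0,0,0],[0,0,0]],
  ],
)

```text
time: 20.18
tool_pos: [0.6026, -0.0979, 0.1207]
eef_rot: [-3.137, 0.581, -3.063]
wrist_force: [0.5, 0.9, 0.1]
width: 0.0396
finger_force: 60.9
```

```bash
cat >> h.py <<'E'
def avg(n=20,cam="side"):
    F=[]
    for _ in range(n):
        im=optics.get_image(cam); s=telemetry.get_state(); F.append(np.r_[s["wrist_force"],s["wrist_torque"]])
    F=np.array(F); print("avg F,tau",F.mean(0).round(3),"sem",(F.std(0)/np.sqrt(n)).round(3)); return im
E
python3 - <<'E'
from h import *
avg(20); s,T=show()
E
```

```text
avg F,tau [-0.018  0.182 -0.026 -0.03   0.294  0.012] sem [0.098 0.155 0.096 0.005 0.006 0.007]
q [-0.475  0.45   1.726  0.596  0.532 -2.576] pos [ 0.6026 -0.0979  0.1208] 
z [ 0.548  0.038 -0.836] y [-0.076  0.997 -0.004] heading 4.01 F [-0.08 -0.78  0.7 ] tau [-0.038  0.335 -0.003] w 0.0396 60.86825966835022
```

Call:
move_arm(
  targets=[
    [[0.017,0,0.025],[0,0,0]],
    [[0.017,0,0.025],[0,0,0]],
    [[0,0,0],[0,0,0]],
    [[0,0,0],[0,0,0]],
  ],
)

```text
time: 21.52
tool_pos: [0.6025, -0.0979, 0.1192]
eef_rot: [-3.137, 0.581, -3.063]
wrist_force: [-0.8, 0.0, -0.6]
width: 0.0398
finger_force: 60.9
```

Run:
```python
from h import *
im=avg(24); s,T=show()
np.save("pics/side5.npy",im); np.save("pics/scene5.npy",optics.get_image("scene"))
# displacement of the hook's collar/pointer in side view since the start
b=np.load("pics/side0.npy")
g=lambda i:cv2.GaussianBlur(cv2.cvtColor(i,cv2.COLOR_RGB2GRAY),(0,0),.7).astype(np.float32)
t=g(b)[176:190,379:393]   # collar
r=cv2.matchTemplate(g(im)[170:225,374:398],t,cv2.TM_CCOEFF_NORMED); _,v,_,l=cv2.minMaxLoc(r); print("match",v,l,"shift",l[1]+170-176,l[0]+374-379)
seat=np.array([.624,-.0957,.2765]); 
for e in(.03,.035,.04,.045): print(e,proj("side",seat-[0,0,e])-proj("side",seat))
```

```text
avg F,tau [ 0.124 -0.053 -0.292 -0.024  0.277  0.002] sem [0.101 0.094 0.089 0.006 0.006 0.006]
q [-0.475  0.453  1.728  0.6    0.529 -2.58 ] pos [ 0.6026 -0.0979  0.1192] 
z [ 0.548  0.038 -0.836] y [-0.076  0.997 -0.004] heading 4.02 F [ 0.26 -0.21 -0.44] tau [-0.059  0.301  0.029] w 0.0396 60.86711525917053
match 0.8990674614906311 (4, 16) shift 10 -1
0.03 [-1.0196135   8.57924803]
0.035 [-1.18650328  9.98349474]
0.04 [-1.35254063 11.38056877]
0.045 [-1.51773203 12.77052494]
```

Call:
move_arm(
  targets=[
    [[0.022,0,0.0335],[0,0,0]],
    [[0.022,0,0.0335],[0,0,0]],
    [[0,0,0],[0,0,0]],
    [[0,0,0],[0,0,0]],
  ],
)

```text
time: 23.1
tool_pos: [0.6025, -0.0979, 0.1171]
eef_rot: [-3.137, 0.581, -3.063]
wrist_force: [0.1, 0.1, 0.8]
width: 0.039
finger_force: 60.9
```

Run:
```python
from h import *
im=avg(32); s,T=show()
```

```text
avg F,tau [ 0.109  0.181 -0.089 -0.013  0.252  0.017] sem [0.102 0.095 0.094 0.005 0.004 0.004]
q [-0.475  0.456  1.73   0.605  0.524 -2.586] pos [ 0.6025 -0.0979  0.1172] 
z [ 0.548  0.038 -0.836] y [-0.076  0.997 -0.004] heading 4.01 F [-0.47 -0.62  0.68] tau [0.029 0.225 0.025] w 0.0392 60.865548849105835
```

Call:
move_arm(
  targets=[
    [[0,0,0],[0,0,0]],
    [[0,0,0],[0,0,0]],
    [[0,0,0],[0,0,0]],
  ],
  hand=42,
)

```text
time: 24.95
tool_pos: [0.6025, -0.0979, 0.1173]
eef_rot: [-3.137, 0.581, -3.063]
wrist_force: [0.6, 0.1, 0.7]
width: 0.042
finger_force: 0.0
```

Call:
move_arm(
  targets=[
    [[0,0,0],[0,0,0]],
    [[0,0,0],[0,0,0]],
    [[0,0,0],[0,0,0]],
    [[0,0,0],[0,0,0]],
    [[0,0,0],[0,0,0]],
    [[0,0,0],[0,0,0]],
    [[0,0,0],[0,0,0]],
    [[0,0,0],[0,0,0]],
  ],
  hand=80,
)

```text
time: 25.62
tool_pos: [0.6025, -0.0979, 0.1172]
eef_rot: [-3.137, 0.581, -3.063]
wrist_force: [0.2, -0.4, 0.1]
width: 0.0796
finger_force: 0.0
```

Run:
```python
from h import *
s,T=show()
a=optics.get_image("scene");b=optics.get_image("side"); np.save("pics/scene6.npy",a);np.save("pics/side6.npy",b)
def crop(im,x,y,w,h,W,H): return cv2.resize(im[y:y+h,x:x+w],(W,H),interpolation=cv2.INTER_CUBIC)
o=np.hstack([crop(a,230,125,66,100,396,600),crop(b,362,145,66,100,396,600)])
cv2.imwrite("pics/crop5.png",o[...,::-1])
```

```text
q [-0.475  0.456  1.73   0.605  0.524 -2.586] pos [ 0.6025 -0.0979  0.1172] 
z [ 0.548  0.038 -0.836] y [-0.076  0.997 -0.004] heading 4.01 F [ 0.2  -0.41  0.07] tau [ 0.033  0.307 -0.007] w 0.0796 0.0
```

View pics/crop5.png

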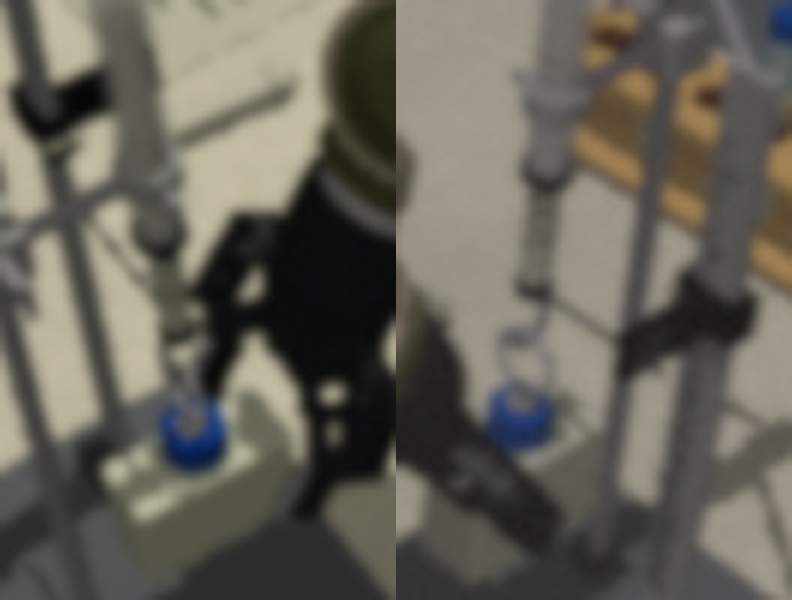

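The crop shows the bottle hanging free by its ring on the hook, with the fingers clear. The pointer runs from the collar to about scene (244,162), side (400,202). The cursor's tab end is near scene (248,140), side (401,205). I'll withdraw straight back and then measure.

Call:
move_arm(
  targets=[
    [[0.17,0,-0.11],[0,0,0]],
    [[0.25,0,-0.165],[0,0,0]],
    [[0.34,0,-0.22],[0,0,0]],
    [[0.34,0,-0.22],[0,0,0]],
    [[0.34,0,-0.22],[0,0,0]],
    [[0.34,0,-0.22],[0,0,0]],
    [[0.34,0,-0.22],[0,0,0]],
    [[0.34,0,-0.22],[0,0,0]],
    [[0.34,0,-0.22],[0,0,0]],
    [[0.34,0,-0.22],[0,0,0]],
    [[0.34,0,-0.22],[0,0,0]],
    [[0.34,0,-0.22],[0,0,0]],
    [[0.34,0,-0.22],[0,0,0]],
    [[0,0,0],[0,0,0]],
  ],
)

```text
time: 26.88
tool_pos: [0.4836, -0.1035, 0.1255]
eef_rot: [-3.135, 0.566, -3.068]
wrist_force: [0.7, -0.4, -0.1]
width: 0.0798
finger_force: 0.0
```

Run:
```python
from h import *
np.set_printoptions(precision=4,suppress=True,linewidth=200)
s,T=show()
a=np.mean([optics.get_image("scene") for _ in range(4)],0);b=np.mean([optics.get_image("side") for _ in range(4)],0)
np.save("pics/scene7.npy",a);np.save("pics/side7.npy",b)
print("tabend",tri((248,140),(401,205.3)),"pointer tip",tri((244.2,161.7),(399.7,202)))
y=np.radians(4.5);ex=np.array([np.cos(y),np.sin(y),0]);ey=np.array([-np.sin(y),np.cos(y),0]);O=np.array([.624,-.0957,0])
P=lambda x,yy,z:O+ex*x+ey*yy+[0,0,z]
for n,im in(("scene",a),("side",b)):
    f=np.load("pics/%s0.npy"%n).astype(float)
    x,yy,w,h=(228,125,50,60) if n=="scene" else (385,185,50,40)
    g=im.max(2)[yy:yy+h,x:x+w]; m=(g<48).astype(np.uint8); k,l,st,c=cv2.connectedComponentsWithStats(m)
    for i in range(1,k):
        if st[i,4]>20: print(n,"dark",(st[i]+[x,yy,0,0,0]).tolist(),(c[i]+[x,yy]).round(1))
    for z in(.22,.24,.26,.28,.30,.32): print(n,z,"tabend",proj(n,P(-.055,-.1,z)),"face",proj(n,P(0,-.1,z)),"tip",proj(n,P(0,-.08,z)))
```

```text
q [-0.635  0.288  2.004  0.76   0.523 -2.884] pos [ 0.4836 -0.1035  0.1255] 
z [ 0.536  0.033 -0.844] y [-0.07   0.998 -0.005] heading 3.52 F [ 0.66 -0.39 -0.08] tau [0.016 0.203 0.011] w 0.0798 0.0
tabend (array([ 0.5944, -0.1986,  0.2798]), np.float64(0.014757531211451456)) pointer tip (array([ 0.6291, -0.1605,  0.2471]), np.float64(0.014928014704517453))
scene dark [233, 137, 15, 11, 86] [240.3 142.2]
scene 0.22 tabend [258.6491 152.4202] face [242.0693 160.7976] tip [245.5793 165.1881]
scene 0.24 tabend [257.8398 147.7327] face [241.0005 156.1556] tip [244.5542 160.5734]
scene 0.26 tabend [257.0065 142.9065] face [239.8997 151.3739] tip [243.498  155.8187]
scene 0.28 tabend [256.1483 137.9353] face [238.7651 146.4461] tip [242.4093 150.9174]
scene 0.3 tabend [255.2638 132.8126] face [237.5954 141.3653] tip [241.2865 145.8627]
scene 0.32 tabend [254.3519 127.5311] face [236.3888 136.1244] tip [240.1279 140.6472]
side dark [400, 191, 21, 17, 149] [409.8 198.8]
side 0.22 tabend [396.449  224.6843] face [410.8903 215.8189] tip [405.3752 211.919 ]
side 0.24 tabend [397.2878 219.0488] face [411.8659 210.211 ] tip [406.2826 206.3242]
side 0.26 tabend [398.1451 213.2882] face [412.8626 204.4814] tip [407.2095 200.6092]
side 0.28 tabend [399.0218 207.3983] face [413.8812 198.626 ] tip [408.1565 194.77  ]
side 0.3 tabend [399.9183 201.3747] face [414.9224 192.6407] tip [409.1244 188.8025]
side 0.32 tabend [400.8354 195.2128] face [415.9869 186.5211] tip [410.1137 182.7025]
```

Joint 6 is at its limit again in this pose, so I'll untilt, rise and turn the wrist back half a turn before reaching for the cursor.

Call:
move_arm(
  targets=[
    [[0,0,-0.7],[0,0.8,0]],
    [[0,0,-0.7],[0,0.8,0]],
    [[0,0,-0.7],[0,0.8,0]],
    [[0,0,-0.7],[0,0.8,0]],
    [[0,0,-0.7],[0,0.8,0]],
    [[0,0,-0.7],[0,0.8,0]],
    [[0,0,-0.7],[0,0.8,0]],
    [[0,0,-0.7],[0,0.8,0]],
    [[0,0,0],[0,0,1]],
    [[0,0,0],[0,0,1]],
    [[0,0,0],[0,0,1]],
    [[0,0,0],[0,0,1]],
    [[0,0,0],[0,0,1]],
    [[0,0,0],[0,0,1]],
    [[0,0,0],[0,0,1]],
    [[0,0,0],[0,0,1]],
    [[0,0,0],[0,0,1]],
    [[0,0,0],[0,0,1]],
  ],
  hand=40,
)

```text
time: 28.78
tool_pos: [0.4415, -0.1058, 0.2535]
eef_rot: [3.129, 0.014, 2.336]
wrist_force: [0.2, -0.3, 0.6]
width: 0.0397
finger_force: 0.0
```

Call:
move_arm(
  targets=[
    [[0,0,0],[0,0,1]],
    [[0,0,0],[0,0,1]],
    [[0,0,0],[0,0,1]],
    [[0,0,0],[0,0,1]],
    [[0,0,0],[0,0,1]],
    [[0,0,0],[0,0,1]],
    [[0,0,0],[0,0,1]],
    [[0,0,0],[0,0,1]],
    [[0,0,0],[0,0,1]],
    [[0,0,0],[0,0,1]],
    [[0,0,0],[0,0,1]],
    [[0,0,0],[0,0,1]],
    [[0,0,0],[0,0,1]],
    [[0,0,0],[0,0,1]],
    [[0,0,0],[0,0,1]],
    [[0,0,0],[0,0,1]],
    [[0,0,0],[0,0,1]],
    [[0,0,0],[0,0,1]],
    [[0,0,0],[0,0,1]],
    [[0,0,0],[0,0,1]],
  ],
)

```text
time: 30.45
tool_pos: [0.4415, -0.1058, 0.2534]
eef_rot: [3.13, -0.015, 0.591]
wrist_force: [-0.1, -0.2, -0.3]
width: 0.04
finger_force: 0.0
```

Run:
```python
from h import *
s,T=show(); print(T.round(3).tolist())
```

```text
q [-0.501  0.192  1.53   0.008  1.403  0.477] pos [ 0.4415 -0.1058  0.2534] 
z [ 0.019 -0.002 -1.   ] y [ 0.557 -0.83   0.012] heading -4.69 F [-0.12 -0.23 -0.35] tau [-0.017  0.025 -0.032] w 0.04 0.0
[[0.83, 0.557, 0.019], [0.557, -0.83, -0.002], [0.015, 0.012, -1.0]]
```

Call:
move_arm(
  targets=[
    [[0,0,0],[0,0,0.98]],
    [[0,0,0],[0,0,0.98]],
    [[0,0,0],[0,0,0.98]],
    [[0,0,0],[0,0,0.98]],
    [[0,0,0],[0,0,0.98]],
    [[0,0,0],[0,0,0.98]],
    [[0,0,0],[0,1,0]],
    [[0,0,0],[0,1,0]],
    [[0,0,0],[0,1,0]],
    [[0,0,0],[0,1,0]],
    [[0,0,0],[0,1,0]],
    [[0,0,0],[0,1,0]],
    [[0,0,0],[0,1,0]],
    [[0,0,0],[0,1,0]],
    [[0,0,0],[0,1,0]],
    [[0,0,0],[0,0,0]],
    [[0,0,0],[0,0,0]],
  ],
)

```text
time: 31.87
tool_pos: [0.441, -0.1063, 0.2532]
eef_rot: [3.139, -0.801, 0.082]
wrist_force: [-0.0, -0.5, 0.3]
width: 0.0397
finger_force: 0.0
```

Run:
```python
from h import *
s,T=show()
g=np.array([.592,-.1985,.285])+.011*T[:,2]
ex=np.array([.997,.078,0]); print("goal",goal(g),"pre",goal(g-.09*ex),"90mm in",T.T@ex*.09/.025)
```

```text
q [-0.849 -0.022  2.024  0.904  0.82   0.106] pos [ 0.441  -0.1063  0.2532] 
z [ 0.716  0.056 -0.696] y [ 0.08  -0.997  0.002] heading 4.48 F [-0.01 -0.54  0.34] tau [-0.     0.404 -0.019] w 0.0397 0.0
goal [4.8911352  4.16358057 3.67417715] pre [2.38590039 4.15618324 1.08865029] 90mm in [2.5052348  0.00739733 2.58552686]
```

Moving to the pre-pose in front of the cursor, then one wrist picture.

Call:
move_arm(
  targets=[
    [[0.24,0.83,0.11],[0,0,0]],
    [[0.48,0.83,0.22],[0,0,0]],
    [[0.48,0.83,0.22],[0,0,0]],
    [[0.48,0.83,0.22],[0,0,0]],
    [[0.48,0.83,0.22],[0,0,0]],
    [[0.24,0,0.11],[0,0,0]],
    [[0,0,0],[0,0,0]],
    [[0,0,0],[0,0,0]],
  ],
)

```text
time: 32.53
tool_pos: [0.5112, -0.2034, 0.278]
eef_rot: [3.137, -0.802, 0.086]
wrist_force: [-0.5, 0.3, -0.1]
width: 0.0399
finger_force: 0.0
```

Run:
```python
from h import *
import json
s,T=show()
p=optics.camera_params("wrist"); json.dump({k:np.array(v).tolist() for k,v in p.items() if not isinstance(v,str)},open("pics/w3.json","w"))
im=np.mean([optics.get_image("wrist") for _ in range(3)],0).astype(np.uint8); np.save("pics/w3.npy",im)
ex=np.array([.997,.078,0]);ey=np.array([-.078,.997,0]);O=np.array([.624,-.0957,0])
P=lambda x,yy,z:O+ex*x+ey*yy+[0,0,z]
for nm,X in(("tip",P(0,-.08,.2415)),("mark",P(0,-.083,.285)),("tabend",P(-.055,-.1,.285)),("ruletop",P(0,-.1,.412)),("seat",P(0,0,.211))): print(nm,wproj(p,X).round(1))
c=(wproj(p,P(0,-.085,.26))).astype(int); print(c)
x0,y0=max(0,min(640-160,c[0]-80)),max(0,min(400-120,c[1]-60)); print("crop origin",x0,y0)
cv2.imwrite("pics/crop6.png",cv2.resize(im[y0:y0+120,x0:x0+160],(800,600),interpolation=cv2.INTER_CUBIC)[...,::-1])
```

```text
q [-0.88   0.15   1.747  0.842  0.911  0.183] pos [ 0.5112 -0.2034  0.278 ] 
z [ 0.717  0.058 -0.695] y [ 0.083 -0.997  0.003] heading 4.6 F [-0.55  0.26 -0.1 ] tau [-0.021  0.375 -0.023] w 0.0399 0.0
tip [297.4 133.3]
mark [298.3  92.5]
tabend [323.  155.6]
ruletop [325.3 -99.9]
seat [212.4 157.4]
[302 117]
crop origin 222 57
```

View pics/crop6.png

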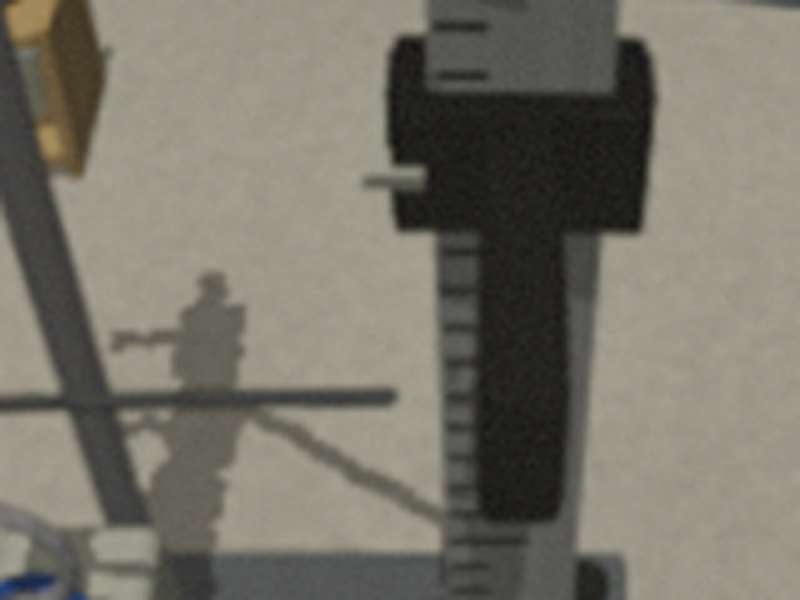

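The crop shows the cursor with its white mark at wrist (301,93), the pointer's free end at (301,136), and the tab running down to (326,161). The cursor has to go down about 46 to 50 mm. I'll work out the exact amount.

Run:
```python
from h import *
import json
from scipy.optimize import brentq
s,T=show()
p=json.load(open("pics/w3.json"))
ex=np.array([.997,.078,0]);ey=np.array([-.078,.997,0]);O=np.array([.624,-.0957,0])-.002*ey
P=lambda x,yy,z:O+ex*x+ey*yy+[0,0,z]
zf=lambda x,y,v:brentq(lambda z:wproj(p,P(x,y,z))[1]-v,.1,.45)
print("tip z",zf(0,-.08,136.4))
for d in(0,-.004,-.008): print("mark z at depth",d,zf(d,-.083,93.2))
t=[25,75,245,290,328,364,400,435,470,505,541,577]
print("ticks",[round(zf(0,-.092,57+v/5),4) for v in t])
g=P(-.04,-.1,.284)+.011*T[:,2]; print(goal(g))
im=np.load("pics/w3.npy").max(2); print(im[88:99,292:310])
```

```text
q [-0.881  0.149  1.748  0.843  0.911  0.182] pos [ 0.5107 -0.2033  0.2781] 
z [ 0.717  0.057 -0.694] y [ 0.082 -0.997  0.003] heading 4.56 F [-0.75  0.59 -0.01] tau [-0.062  0.363  0.002] w 0.0402 0.0
tip z 0.2376308020499992
mark z at depth 0 0.28428086934503627
mark z at depth -0.004 0.28782450381595853
mark z at depth -0.008 0.2913683148682184
ticks [0.3112, 0.303, 0.2718, 0.2624, 0.254, 0.2457, 0.2369, 0.2279, 0.2183, 0.2082, 0.1972, 0.1854]
[2.42896719 0.15733226 2.61637613]
[[160 157 158 157 157 155 155 138  81  26  29  35  33  34  31  28  34  35]
 [158 158 158 156 155 157 156 143  91  54  50  48  51  50  43  33  31  30]
 [157 159 159 158 155 156 156 148 124 105 102 103 102 101  86  47  30  32]
 [163 161 155 149 144 146 145 144 140 138 139 139 140 132 110  59  24  32]
 [165 160 140 122 116 114 112 114 114 116 115 115 115 114  94  57  26  34]
 [160 155 131 102  94  91  91  91  90  89  89  90  92  93  80  44  34  33]
 [158 153 138 122 118 116 114 106  84  75  80  81  79  79  70  47  33  36]
 [160 160 152 149 149 148 147 134  80  48  50  53  52  54  48  35  32  35]
 [161 160 161 160 156 159 158 143  84  36  27  35  31  35  35  35  30  31]
 [159 158 160 161 157 158 159 144  92  41  28  34  36  33  33  33  34  38]
 [159 161 160 160 159 157 160 146  97  44  25  34  35  30  26  35  32  29]]
```

Call:
move_arm(
  targets=[
    [[0.2,0.02,0.217],[0,0,0]],
    [[0.304,0.02,0.327],[0,0,0]],
    [[0.304,0.02,0.327],[0,0,0]],
    [[0.304,0.02,0.327],[0,0,0]],
    [[0.304,0.02,0.327],[0,0,0]],
    [[0.304,0.02,0.327],[0,0,0]],
    [[0.304,0.02,0.327],[0,0,0]],
    [[0.304,0.02,0.327],[0,0,0]],
    [[0.1,0,0.11],[0,0,0]],
    [[0,0,0],[0,0,0]],
    [[0,0,0],[0,0,0]],
  ],
)

```text
time: 33.6
tool_pos: [0.6003, -0.2008, 0.2764]
eef_rot: [3.137, -0.804, 0.086]
wrist_force: [0.5, -0.3, -0.3]
width: 0.0401
finger_force: 0.0
```

```bash
cat > m.py <<'E'
from h import *
import json
from scipy.optimize import brentq
s,T=show()
p=optics.camera_params("wrist"); p={k:np.array(v).tolist() for k,v in p.items() if not isinstance(v,str)}; json.dump(p,open("pics/w4.json","w"))
im=np.mean([optics.get_image("wrist") for _ in range(3)],0); np.save("pics/w4.npy",im)
ex=np.array([.997,.078,0]);ey=np.array([-.078,.997,0]);O=np.array([.624,-.0957,0])-.002*ey
P=lambda x,yy,z:O+ex*x+ey*yy+[0,0,z]
E
python3 - <<'E'
from m import *
print("goal left",goal(P(-.04,-.1,.284)+.011*T[:,2]))
for nm,X in(("tip",P(0,-.08,.2376)),("mark0",P(0,-.083,.2843)),("mark-4",P(-.004,-.083,.2878)),("mark-8",P(-.008,-.083,.2914))): print(nm,wproj(p,X).round(1))
c=wproj(p,P(-.004,-.083,.2878)).astype(int); c[1]=max(c[1],14)
print("at",c-[10,14]); print(im.max(2)[max(0,c[1]-14):c[1]+16,c[0]-10:c[0]+16:2].astype(int))
E
```

```text
q [-0.723  0.283  1.57   0.776  0.832  0.36 ] pos [ 0.6003 -0.2008  0.2764] 
z [ 0.718  0.057 -0.694] y [ 0.082 -0.997  0.003] heading 4.54 F [ 0.5  -0.29 -0.27] tau [-0.037  0.374 -0.019] w 0.0401 0.0
goal left [-0.00616436 -0.04528381  0.00968193]
tip [288.1 239.8]
mark0 [285.8 207. ]
mark-4 [284.7 210.8]
mark-8 [283.5 214.8]
at [274 196]
[[169 171 168  79  38  35  37  36  31  35  38  38  40]
 [168 169 170  90  29  33  39  40  35  39  38  34  33]
 [169 169 169 101  26  35  33  40  36  32  32  33  38]
 [170 171 172 108  32  38  39  33  33  38  36  29  34]
 [173 171 171 117  31  31  34  32  36  28  39  39  33]
 [171 170 170 119  33  37  37  36  33  34  41  34  37]
 [171 170 170 126  33  34  34  37  36  36  34  39  33]
 [170 170 169 131  27  36  38  33  32  31  37  36  32]
 [165 169 170 146  29  36  33  28  33  40  29  33  33]
 [168 168 169 157  41  24  34  30  33  31  28  29  27]
 [169 169 170 162  57  27  34  34  32  25  24  31  30]
 [172 169 170 161  67  27  33  26  35  34  32  32  29]
 [171 170 170 165  84  24  30  32  28  30  26  30  25]
 [171 170 171 171 104  19  22  32  27  31 
[... 193 characters left out ...]
66 166 153 151 155 146  59  29  25  26]
 [167 146 148 148 148 148 152 152 146  61  27  32  31]
 [149 120 122 121 117 120 122 126 125  58  20  27  18]
 [108 107 108  97  98  95  96  93 101  50  25  26  29]
 [ 93 102 100  97  96  67  56  59  61  46  23  28  25]
 [ 98  96  97  99 100  59  26  33  34  30  37  28  28]
 [ 97 100 100 101  97  70  25  25  27  26  20  24  33]
 [ 94  95  96  97  98  77  29  27  22  30  27  27  29]
 [ 95  95  97  98  96  85  40  33  38  38  29  31  33]
 [ 95  97 101  96  97  89  72  63  64  61  56  54  45]
 [ 95  98  97  98  96  94  91  91  89  89  87  84  75]
 [ 96  99  99  97  95  96  96  96 100  96  97  88  81]
 [ 96  97  97  98 100  97  97  96  96  93  94  94  76]]
```

Run:
```python
from h import *
import json
p1=json.load(open("pics/w3.json"));p2=json.load(open("pics/w4.json"));a=np.load("pics/w3.npy");b=np.load("pics/w4.npy")
print(a.max(2)[131:142,288:306:2].astype(int)); print(b.max(2)[232:248,268:300:2].astype(int))
```

```text
[[158 158 159 159 160 161 159 159 158]
 [160 161 162 159 160 158 158 160 159]
 [155 159 160 159 155 151 155 159 160]
 [126 127 129 127 122 119 130 158 160]
 [ 82  83  83  85  79  78  90 152 162]
 [ 65  64  63  67  66  66  77 150 159]
 [ 71  65  73  72  75  75 106 156 157]
 [110 108 115 115 116 118 139 158 161]
 [151 150 153 153 156 158 158 162 162]
 [158 159 160 158 161 163 162 161 160]
 [160 157 159 158 156 160 157 162 161]]
[[ 97  98  94  93  96 100  97  98  95  98  96  98  94  97  93  97]
 [ 96  94  95  93  97  95  95  95  96  98  95  99  97  97  95  98]
 [ 97  98  92  95  96  97  96  98  96  93  96  96  97  95  97  96]
 [ 96  98  97  96  96  93  98  95  97  92  95  98  97  95  96  97]
 [ 96  96  94  97  98  95  99  96  95  97  97  98  98  95  96  99]
 [ 93  90  92  92  92  94  98  97  96  97  98  98  97  97  96  98]
 [ 81  82  78  83  83  85  87  85  87  86  90  97  98  98  96 100]
 [ 72  68  67  72  69  72  72  69  70  71  72  96 100  99  98  99]
 [ 74  76  71  70  74  71  71  70  73  71  71  93  94  98  96  97]
 [ 70  75  73  72  75  73  77  70  75  73  68  92  99  97  95  96]
 [ 71  71  67  65  70  70  71  72  71  70  70  92  97  95  93  97]
 [ 83  82  79  80  80  80  80  80  83  81  83  95  97  96  95  99]
 [ 92  92  94  93  93  94  93  90  95  93  91  96  97  95  98  94]
 [ 96  97  95  95  95  98  99  97  95  98  97  95  96  98  94  95]
 [ 88  92  98  96  95  99  97  96  96  98  95  96  96  98  97  96]
 [ 67  76  92  92  91  91  94  83  74  96  94  94  94  95  92  79]]
```

Run:
```python
from h import *
import json
p1=json.load(open("pics/w3.json"));p2=json.load(open("pics/w4.json"))
def t(a,b):
    o1,d1=wray(p1,a);o2,d2=wray(p2,b); k=np.linalg.lstsq(np.c_[d1,-d2],o2-o1,rcond=None)[0]
    x,y=o1+k[0]*d1,o2+k[1]*d2; return ((x+y)/2).round(4),np.linalg.norm(x-y).round(4)
print("tip",t((300.5,136.1),(289,240.7)))
print("mark centre",t((294.3,92.2),(275,214.8))); print("mark edge",t((294.3,92.2),(275,215.5)))
print("mark right end",t((306.3,92.0),(291.5,214.5)))
```

```text
tip (array([ 0.6291, -0.1782,  0.2396]), np.float64(0.0003))
mark centre (array([ 0.6215, -0.1773,  0.2931]), np.float64(0.0002))
mark edge (array([ 0.6208, -0.1775,  0.2937]), np.float64(0.0001))
mark right end (array([ 0.6225, -0.1852,  0.2928]), np.float64(0.0))
```

Call:
move_arm(
  targets=[
    [[0,0,0],[0,0,0]],
    [[0,0,0],[0,0,0]],
    [[0,0,0],[0,0,0]],
    [[0,0,0],[0,0,0]],
    [[0,0,0],[0,0,0]],
    [[0,0,0],[0,0,0]],
    [[0,0,0],[0,0,0]],
    [[0,0,0],[0,0,0]],
  ],
  hand=5,
)

```text
time: 34.42
tool_pos: [0.5998, -0.1993, 0.2762]
eef_rot: [3.141, -0.803, 0.085]
wrist_force: [-3.0, 6.3, 1.4]
width: 0.0095
finger_force: 61.0
```

Run:
```python
from h import *
s,T=show(); print("10mm down",T.T@[0,0,-1]*.4)
```

```text
q [-0.722  0.281  1.572  0.777  0.834  0.36 ] pos [ 0.5998 -0.1993  0.2762] 
z [ 0.717  0.06  -0.694] y [ 0.084 -0.996  0.001] heading 4.77 F [-3.    6.32  1.39] tau [0.676 0.508 0.578] w 0.0095 61.02738440036774
10mm down [-2.87852115e-01 -2.85038785e-04  2.77742828e-01]
```

Call:
move_arm(
  targets=[
    [[-0.06,-0.01,0.058],[0,0,0]],
    [[-0.109,-0.01,0.1055],[0,0,0]],
    [[-0.109,-0.01,0.1055],[0,0,0]],
    [[-0.109,-0.01,0.1055],[0,0,0]],
    [[-0.109,0,0.1055],[0,0,0]],
    [[-0.109,0,0.1055],[0,0,0]],
    [[-0.109,0,0.1055],[0,0,0]],
    [[-0.109,0,0.1055],[0,0,0]],
    [[-0.109,0,0.1055],[0,0,0]],
    [[-0.109,0,0.1055],[0,0,0]],
    [[-0.109,0,0.1055],[0,0,0]],
    [[-0.109,0,0.1055],[0,0,0]],
    [[-0.109,0,0.1055],[0,0,0]],
    [[-0.109,0,0.1055],[0,0,0]],
    [[-0.055,0,0.053],[0,0,0]],
    [[0,0,0],[0,0,0]],
    [[0,0,0],[0,0,0]],
  ],
)

```text
time: 35.83
tool_pos: [0.5998, -0.1993, 0.2226]
eef_rot: [3.139, -0.803, 0.084]
wrist_force: [-3.5, 3.9, -0.8]
width: 0.0097
finger_force: 60.9
```

Run:
```python
from m import *
for nm,X in(("tip",[.6291,-.1782,.2396]),("bar",[.6215,-.1773,.2396])): print(nm,wproj(p,X).round(1))
c=wproj(p,[.6265,-.1765,.2396]).astype(int); print("origin",c-[26,14]); print(im.max(2)[c[1]-14:c[1]+16,c[0]-26:c[0]+22:2].astype(int))
```

```text
q [-0.722  0.344  1.656  0.885  0.732  0.207] pos [ 0.5998 -0.1993  0.2226] 
z [ 0.717  0.058 -0.695] y [ 0.083 -0.997  0.002] heading 4.66 F [-3.45  3.88 -0.8 ] tau [0.302 0.792 0.206] w 0.0097 60.92639207839966
tip [282.2 200.2]
bar [278.2 213.8]
origin [252 190]
[[161 164 164 162 163 160 162 159 160 165 163 163 161 160 163 159  58  33
   36  31  36  63  96  97]
 [154 166 165 165 161 162 162 163 162 164 163 165 161 162 161 160  57  33
   35  34  31  48  92  78]
 [147 165 166 165 160 160 163 165 164 165 163 165 164 162 161 162  55  31
   31  33  34  52  87  51]
 [155 163 165 163 159 160 162 165 166 168 163 167 163 162 161 158  54  34
   39  36  38  44  79  46]
 [163 162 166 166 162 160 163 166 166 166 164 166 167 162 161 160  58  33
   32  32  34  43  77  59]
 [164 166 166 168 161 167 166 165 167 167 164 168 166 164 162 160  53  31
   30  33  30  30  49  44]
 [164 168 168 163 163 165 165 164 165 166 161 164 165 163 161 163  51  28
   32  35  37  34  40  28]
 [143 147 144 142 140 144 143 141 144 143 140 142 138 140 139 155  55  33
   38  30  37  32  33  28]
 [ 87  88  87  84  88  87 
[... 1496 characters left out ...]
90  93  92  92  93  89  92  88  89  91  91  88 132 158 156 155 152
  141 145 144 112  35  27]
 [ 92  89  94  94  93  92  92  90  88  91  90  93  91 119 138 138 138 136
  138 138 139 111  34  22]
 [ 94  91  90  93  92  90  90  89  89  90  87  91  91 103 110 110 113 115
  119 117 116 103  34  30]
 [ 91  90  92  91  92  90  94  90  90  90  92  91  91  89  91  94  99 108
  105 103 106  96  32  28]
 [ 90  90  89  92  92  93  90  87  89  89  89  91  91  89  89  89  94  89
   63  62  64  60  28  26]
 [ 89  90  89  92  93  90  91  92  91  92  90  93  90  93  91  93  94  81
   33  23  20  27  25  25]
 [ 90  91  92  95  91  93  92  91  90  93  91  94  91  96  92  89  90  86
   38  21  26  20  24  25]]
```

Call:
move_arm(
  targets=[
    [[0,0,0],[0,0,0]],
    [[0,0,0],[0,0,0]],
    [[0,0,0],[0,0,0]],
    [[0,0,0],[0,0,0]],
    [[0,0,0],[0,0,0]],
  ],
  hand=40,
)

```text
time: 36.4
tool_pos: [0.6005, -0.2003, 0.2235]
eef_rot: [3.136, -0.805, 0.086]
wrist_force: [0.7, 0.2, -0.6]
width: 0.0402
finger_force: 0.0
```

Call:
move_arm(
  targets=[
    [[-0.278,0,-0.287],[0,0,0]],
    [[-0.278,0,-0.287],[0,0,0]],
    [[-0.278,0,-0.287],[0,0,0]],
    [[-0.278,0,-0.287],[0,0,0]],
    [[-0.278,0,-0.287],[0,0,0]],
    [[-0.278,0,-0.287],[0,0,0]],
    [[-0.278,0,-0.287],[0,0,0]],
    [[-0.278,0,-0.287],[0,0,0]],
    [[-0.278,0,-0.287],[0,0,0]],
    [[-0.278,0,-0.287],[0,0,0]],
    [[-0.288,0,0.278],[0,1,0]],
    [[-0.288,0,0.278],[0,1,0]],
    [[-0.288,0,0.278],[0,1,0]],
    [[0,0,0],[0,1,0]],
    [[0,0,0],[0,1,0]],
    [[0,0,0],[0,0,0]],
    [[0,0,0],[0,0,0]],
  ],
)

```text
time: 37.82
tool_pos: [0.5028, -0.2073, 0.1962]
eef_rot: [-3.134, -1.2, 0.08]
wrist_force: [0.2, 0.9, -1.0]
width: 0.0402
finger_force: 0.0
```

```bash
cp pics/w4.json pics/w5.json; cp pics/w4.npy pics/w5.npy
python3 - <<'E'
from m import *
for nm,X in(("tip",[.6291,-.1782,.2396]),("bar",[.6215,-.1773,.2396])): print(nm,wproj(p,X).round(1),wproj(p,np.array(X)+[0,0,.005]).round(1))
c=wproj(p,[.625,-.1775,.2396]).astype(int); print("origin",c-[18,13])
print(im.max(2)[c[1]-13:c[1]+14,c[0]-18:c[0]+20:2].astype(int))
E
```

```text
q [-1.037  0.386  2.102  1.688  1.01  -0.863] pos [ 0.5028 -0.2073  0.1962] 
z [ 0.929  0.081 -0.362] y [ 0.086 -0.996 -0.003] heading 5.01 F [ 0.2   0.92 -0.95] tau [-0.016  0.431  0.006] w 0.0402 0.0
tip [296.   96.8] [295.8  90.6]
bar [293.2 100.1] [292.9  93.8]
origin [276  85]
[[ 97  97  94  97  95  98  96  97  94  97 102  68  29  25  50 103 103 103
  102]
 [ 94  97  96  96  97  98  97  96  96  97  94  63  32  28  44  88  80  80
   80]
 [ 96  95  93  96 100  99  97  98  96  99  96  52  27  33  32  69  59  59
   55]
 [ 95  96  97  97  95  97  95  94  98  96  99  56  30  31  32  47  37  35
   32]
 [ 99  95  96  97  96  98  96  95  98  96  97  48  30  31  34  33  34  30
   27]
 [ 98  95  94  96  94  96  97  97  97  96  92  47  28  35  31  31  34  31
   32]
 [ 95  95  96  98  98  95  94  97 101  99 101  52  32  29  25  31  25  33
   27]
 [ 98  96  96  97  95  97  95  98 100 100 112  56  30  29  34  23  28  28
   31]
 [ 97  95  96  96  99  96  95  95  97 103 133  78  26  26  33  29  30  23
   32]
 [ 95  95  94  91  96  97  95  96  94 104 151  94  25  28  31  28  29  26
   27]
 [ 92  
[... 670 characters left out ...]
  96  98 113 117 127 127 128  94  32  30  31
   38]
 [ 96  97  96  95  96  96  97  98  94 105 106 114 115 114  87  31  30  36
   42]
 [ 98  97  95  94  96  95  94  96  93 101 103 100  90  88  72  33  30  29
   39]
 [ 95  94  94  97  96  97  94  98  96  98 100  84  52  56  41  32  27  33
   41]
 [ 95  95  99  95  95  94  95  99  97  97 100  74  33  27  33  32  30  29
   39]
 [ 97  96  95  96  94  94  97  95  96  99  98  71  25  32  31  34  26  33
   41]
 [ 95  94  95  95  97  92  94  97  95  98  97  72  25  30  27  33  28  34
   41]
 [ 96  98  96  97  99  95  96  96  95  97 100  74  24  33  29  29  33  30
   46]
 [ 94  95  94  95  96  96  97  93  95  95  98  75  26  33  26  30  32  33
   40]]
```

Run:
```python
from rig import ctrl
print(ctrl.finish_job())
```

```text
the job is handed in; nothing more can be done
None
```

The looped bottle hangs free on the spring balance, the cursor mark is set level with the pointer (measured within about 1 mm), the other items were left alone, and the job was handed in at about 38 s; joint 6 ran to its end stop twice along the way (2.88 rad, as listed), and the hand-in call gave no verdict.

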